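# Clear the glue-up board, square the crank discs to its bar, weigh them down

## Robot

A 6-joint arm with a two-finger parallel gripper is mounted at the origin on the work surface. World frame = base frame: x ahead of the robot, y to its left, z up, the work surface at z = 0. Lengths are in m, angles in rad, forces in N, time in s.
With the tool pointing down it reaches from about 0.25 to 0.775 m from the base axis. Payload 4 kg.
Tool frame: the origin (TCP) lies at the centre of the arm's flange, where the gripper is bolted on; the fingertips stand 199 mm ahead of it and the grasp point (between the pads) lies 180 mm ahead of it (robot.tcp_to_tips is the distance from the TCP to the fingertips, in m); z points along the fingers, y is the line along which they close (so a half turn about z gives the same grasp; the last joint's range is limited). The gripper opens to 94 mm and grips with 3 to 60 N. Pads are 16 mm wide; open, the fingers measure 119 mm over their backs; the gripper's body (75 mm by 177 mm) begins 78 mm behind the grasp point.
Start: joints at [1.226, 0.087, 1.371, -0, 1.684, -0.103], TCP at [0.132, 0.534, 0.405] pointing down, gripper open.
Joint ranges: [-3.1, 3.1], [-0.76, 2.03], [0.27, 2.55], [-1.08, 4.22], [0.17, 2.65], [-2.57, 2.57]. Speed limits (rad/s): [2.79, 2.79, 3.14, 3.14, 3.14, 3.14].

## Interface

Orientations are given as [roll, pitch, yaw] about the fixed x, y, z axes, in that order (R = Rz(yaw) Ry(pitch) Rx(roll)).
In Python, from bench import telemetry, snapshot, ticket, robot gives the robot as it stands.
- The arm moves only by the tool apply_moves, never from a script. Its argument "moves" is a list that holds one entry, the list of rows, each a list of 5 numbers: the shift along the tool's x, y, z in units of 50 mm (1.0 is 50 mm), then the turn about the tool's z in units of 10 degrees (1.0 is 10 degrees), then the closure, from 0 (fully open) to 1 (shut). A call has 1 to 10 rows; each row is the pose to reach, as a shift and turn from the pose commanded when the call began, along the tool's axes at that moment; what a row does not reach only later rows make up. A row lasts 1/8 s, in which the tool goes at most 62.5 mm and 10.7 degrees, less where a joint would pass 70% of its speed; a pose out of reach is approached as far as the arm can. A call with a gripper value outside its range is refused whole. The fingers move at their own pace and stop on an object; the grip force is fixed at half the most. Time passes only in rows, so rows that repeat a pose let the fingers close. It gives the time, the measured TCP pose, the force, the opening and the grip force at its end, in the units of the state.
- telemetry.get_obs(): the state, without advancing time (a new reading comes with each control period).
- snapshot(name): name is "scene" or "top" or "wrist"; returns a dict with "image" (400x640x3 uint8, red, green, blue), "fovy" (degrees; the focal length in pixels is half the picture's height over the tangent of half this angle, whatever the lens; pixels are square), "cx", "cy" (the principal point, pixels), "R" (3x3) and "t" (3): a world point X has camera coordinates R X + t. Camera axes: x right, y down, z forward; pixel columns grow to the right and rows downward; lengths in m; the calibration is good to about 2 mm. A picture is of the moment at which its call begins. There is no depth.
- ticket.close_job(): hands the job in; it is judged then, once.
The state is a dict: "time": time; "joint_positions": joint angles; "qvel": joint speeds; "joint_torque": joint torques, N m; "tool_pos": TCP position; "ee_rot": TCP orientation; "wrist_force": force on the tool from outside, world axes, zero at the start; "wrist_torque": the same for the moment, N m; "width": finger opening in m; "finger_force": force on a finger pad.
Only numpy, scipy, OpenCV 4.12 (cv2) and the standard library are available. Lean on these libraries where they do the work, as an engineer would, in place of code of your own. Each camera call takes 0.05 s, during which the arm holds its last target. There are 200 camera calls.

## Task

Using the scraper block and not your fingers, sweep every wooden offcut off the assembly board into the open tray at its end, then stand the scraper back upright in the middle of its cork mat. Then slide and turn each crank disc by its pin until its sawn flat lies flush against the alignment bar. Hold each disc there with one steel weight stood on it between pin and flat. Leave the other things on the bench where they are.

Things in the scene. Friction and masses are not known exactly. Their poses are not given: they have to be found in the camera images.
- bar (a point): Middle of the alignment bar's face, at the board's top (45 mm above the bench). Its x is horizontal, square to the face and points through the bar, away from the robot (face: x = 0); y runs along the bar; z up. The square aluminium bar, 22 mm wide, stands 22 mm above the board along its whole far edge, from y = -225 to +225 mm. The board's position and yaw vary.
- board: Fixed plywood assembly board, 300 x 450 x 45 mm; origin: centre of its underside, axes parallel to those of bar. It ends at y = -225 and +225 mm; the alignment bar lies on its far 22 mm, so its near edge is 278 mm in front of the bar's face.
- tray_in (a point): Centre of the inner floor (4 mm above the bench) of the fixed grey open tray, 150 x 150 mm outside, walls 4 mm thick and 35 mm high (10 mm below the board's top). It stands 3 mm from one end of the board, left or right, sides parallel to the board's, and spans from -2 to 148 mm in front of the bar's face. Axes as bar.
- mat_mid (a point): Middle of the top (4 mm above the bench) of the fixed cork mat, 170 mm (x) by 150 mm (y), at the other end of the board; the scraper's home. Axes as bar.
- scraper: Loose wooden scraper, about 220 g; origin: centre of underside. Blade 112 mm long (x), 16 thick (y), 30 high; at each end a cheek 60 mm long (y), 10 thick, 24 high: an H from above that gathers both ways. Dark grip on top, 60 mm (x) by 24 mm (y), 30 to 76 mm above the underside. Swept along the bar, blade square to it, it covers the lane in front of the bar. Starts on the cork mat.
- disc1: Loose wooden crank disc, 100 mm diameter, 18 mm thick, about 160 g, on the board; 2 or 3 are present. Origin: centre of underside; x points at the middle of its sawn flat (60 mm long, 40 mm from the centre). A round upright pin, 14 mm thick, top 48 mm above the underside, is fixed at x = -34 mm. Pinch the pin to slide and turn the disc. Starts 165 to 190 mm in front of the bar, turned at random.
- disc1_flat (a point): Middle of that disc's flat, at its underside (x = 40 mm in the disc's frame).
- disc2: Loose wooden crank disc, 100 mm diameter, 18 mm thick, about 160 g, on the board; 2 or 3 are present. Origin: centre of underside; x points at the middle of its sawn flat (60 mm long, 40 mm from the centre). A round upright pin, 14 mm thick, top 48 mm above the underside, is fixed at x = -34 mm. Pinch the pin to slide and turn the disc. Starts 165 to 190 mm in front of the bar, turned at random.
- disc2_flat (a point): Middle of that disc's flat, at its underside (x = 40 mm in the disc's frame).
- disc3: Loose wooden crank disc, 100 mm diameter, 18 mm thick, about 160 g, on the board; 2 or 3 are present. Origin: centre of underside; x points at the middle of its sawn flat (60 mm long, 40 mm from the centre). A round upright pin, 14 mm thick, top 48 mm above the underside, is fixed at x = -34 mm. Pinch the pin to slide and turn the disc. Starts 165 to 190 mm in front of the bar, turned at random.
- disc3_flat (a point): Middle of that disc's flat, at its underside (x = 40 mm in the disc's frame).
- weight1: Loose dark steel glue weight, about 400 g; origin: centre of underside. Base 56 mm (x) by 40 mm (y), 24 mm high; across its middle an upright web 16 mm thick (x), 40 mm long (y), 24 to 58 mm above the underside, to hold it by. Three stand on the bench beside the board's near corners; only as many as there are discs are needed, any of them.
- weight2: Loose dark steel glue weight, about 400 g; origin: centre of underside. Base 56 mm (x) by 40 mm (y), 24 mm high; across its middle an upright web 16 mm thick (x), 40 mm long (y), 24 to 58 mm above the underside, to hold it by. Three stand on the bench beside the board's near corners; only as many as there are discs are needed, any of them.
- weight3: Loose dark steel glue weight, about 400 g; origin: centre of underside. Base 56 mm (x) by 40 mm (y), 24 mm high; across its middle an upright web 16 mm thick (x), 40 mm long (y), 24 to 58 mm above the underside, to hold it by. Three stand on the bench beside the board's near corners; only as many as there are discs are needed, any of them.
- offcut1: Loose wooden offcut, a stick 60 x 18 x 14 mm (x, y, z), 20 g; origin: its middle. Starts on the board in the lane, about 116 mm wide, between bar and discs. Three to five offcuts are present.
- offcut2: Loose wooden offcut, a stick 56 x 20 x 12 mm (x, y, z), 20 g; origin: its middle. Starts on the board in the lane, about 116 mm wide, between bar and discs. Three to five offcuts are present.
- offcut3: Loose wooden offcut, a stick 60 x 18 x 14 mm (x, y, z), 20 g; origin: its middle. Starts on the board in the lane, about 116 mm wide, between bar and discs. Three to five offcuts are present.
- offcut4: Loose wooden offcut, a stick 52 x 20 x 14 mm (x, y, z), 20 g; origin: its middle. Starts on the board in the lane, about 116 mm wide, between bar and discs. Three to five offcuts are present.
- offcut5: Loose wooden offcut, a stick 60 x 16 x 12 mm (x, y, z), 20 g; origin: its middle. Starts on the board in the lane, about 116 mm wide, between bar and discs. Three to five offcuts are present.
- glue: Bystander: closed jar, 60 mm diameter, 120 mm high, near the robot on the left; to be left where it is.
- tin: Bystander: tin, 68 mm diameter, 100 mm high, near the robot on the right; to be left where it is.
- mallet: Bystander: hammer lying at the left; to be left where it is.
- square: Bystander: try square lying at the right; to be left where it is.
There are look-alikes about, which are no part of the job. What is shaped like the disc2 but red is not meant.

How it is judged:
By the outcome, as a careful person would: the job done as asked, in the order asked, and still so for the second after the job is handed in, with the robot touching nothing.
Of disc1, disc2, disc3 only 2 to 3 are there at a start; the rules pass over those that are not, and their reading is None.
Of offcut1, offcut2, offcut3, offcut4, offcut5 only 3 to 5 are there at a start; the rules pass over those that are not, and their reading is None.
At some moment in a run one of disc1, disc2, disc3 may be knocked a few centimetres aside while the robot is not near it.
Once in a run the grip may slacken for a moment while it holds something.
It also fails if it takes over 210 s, if anything falls off the work surface, if the arm or the gripper's body presses on something with over 40 N, if the wrist force passes 120 N, or if a joint passes its speed limit or range.

## Working session

There is one attempt and no reset: what is moved stays moved. The work goes in short steps, Python scripts to look and compute and a tool call to move; the robot and the scene stay as the last step left them, time stands still between calls to the robot, and variables do not carry over. Pictures are saved under pics/ and viewed, at most 14 in all, crops included, and the job is handed in when it is done.

Besides the shell and the picture viewer there is one more tool, called after ">>>" in YAML: its name, and indented under it one key for each argument. apply_moves: Moves the arm, as the interface text tells. Its arguments: {"type":"object","properties":{"moves":{"type":"array","items":{"type":"array","items":{"type":"array","items":{"type":"number"}}}}},"required":["moves"]}

```bash
mkdir -p pics; ls
cat > h.py <<'E'
import numpy as np, cv2
from bench import telemetry, snapshot, ticket, robot
def save(s,name,crop=None,scale=1):
    im=s["image"][:,:,::-1]
    if crop: x0,y0,x1,y1=crop; im=im[y0:y1,x0:x1]
    if scale!=1: im=cv2.resize(im,None,fx=scale,fy=scale,interpolation=cv2.INTER_CUBIC)
    cv2.imwrite("pics/"+name,im)
def ray(s,u,v,z):
    f=s["image"].shape[0]/2/np.tan(np.radians(s["fovy"])/2)
    R=np.array(s["R"]);t=np.array(s["t"])
    d=R.T@np.array([(u-s["cx"])/f,(v-s["cy"])/f,1]); c=-R.T@t
    return c+d*(z-c[2])/d[2]
def proj(s,X):
    f=s["image"].shape[0]/2/np.tan(np.radians(s["fovy"])/2)
    c=np.array(s["R"])@np.array(X)+np.array(s["t"]); return np.array([s["cx"]+f*c[0]/c[2],s["cy"]+f*c[1]/c[2]])
E
python3 - <<'E'
from h import *
import pickle
for n in ["scene","top","wrist"]:
    s=snapshot(n); save(s,n+"0.png"); pickle.dump(s,open(n+"0.pkl","wb"))
    print(n,s["fovy"],s["cx"],s["cy"],(-np.array(s["R"]).T@np.array(s["t"])).round(3))
print(telemetry.get_obs())
E
```

```text
pics
scene 53.81070024039269 325.78841933097414 200.87327382514226 [ 0.906 -0.587  0.994]
top 44.620859510108374 310.9661609496833 198.27521378496823 [ 0.243 -0.034  1.532]
wrist 70.89970748262606 316.76930155872145 204.36957596588172 [0.051 0.553 0.384]
{'time': 0.15, 'joint_positions': array([ 1.22591097e+00,  8.77725807e-02,  1.37186694e+00,  1.76550183e-05,
        1.68359635e+00, -1.03063227e-01]), 'qvel': array([-0.00032003, -0.00241705, -0.00547602,  0.0004211 ,  0.00024988,
        0.00105831]), 'joint_torque': array([ 1.53966415e-03, -3.40643728e+01, -3.02793145e+01,  7.19542033e-02,
        3.05013859e-02, -9.27397286e-05]), 'tool_pos': array([0.13166378, 0.53392279, 0.40380007]), 'ee_rot': array([-3.13995996e+00, -1.86508838e-04,  2.89977234e+00]), 'wrist_force': array([-0.09205944,  0.95365607, -0.45567297]), 'wrist_torque': array([ 0.02563111,  0.01069988, -0.00809668]), 'finger_force': 0.0, 'width': 0.09395559224634982}
```

View pics/top0.png

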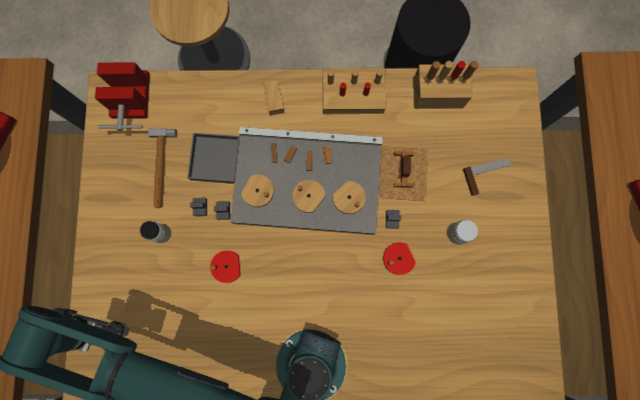

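View pics/scene0.png

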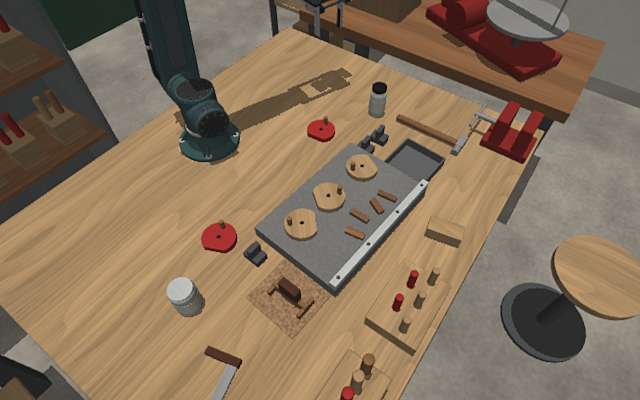

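The top view shows the board (233–382, 130–235), the tray on the left (190–237, 135–180), and the mat with the scraper on the right (405,165). Three tan discs sit at (257,190), (309,196) and (349,197), with four offcuts at (274,152), (290,154), (308,160) and (327,154). The weights are at (199,206), (222,210) and (393,218). Two red discs at (226,266) and (399,258) are look-alikes, since the red ones aren't meant. Next I enlarge one crop to confirm.

Run:
```python
from h import *
import pickle
s=pickle.load(open("top0.pkl","rb")); save(s,"topc.png",(180,115,440,285),3)
```

```text
(no output)
```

View pics/topc.png

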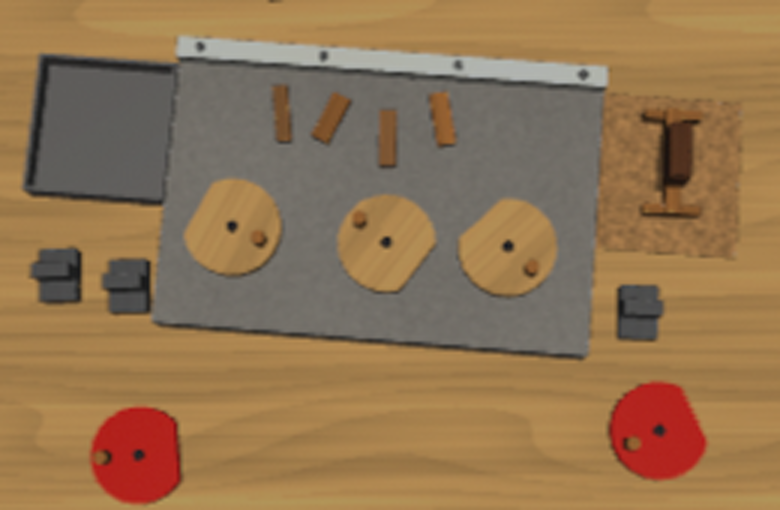

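The crop confirms it: the tan discs at crop (232,226), (386,242) and (508,246), each with a brown pin, are the ones meant. The red ones at (138,455) and (658,430) aren't. The scraper's grip is at crop (680,152).

Run:
```python
from h import *
import pickle
s=pickle.load(open("top0.pkl","rb"))
c=lambda u,v,z: ray(s,180+(u+.5)/3-.5,115+(v+.5)/3-.5,z)
H=[c(200,47,.067),c(323,55.5,.067),c(458,65,.067),c(584,74,.067)]
nl=c(155,323,.045);nr=c(586,356,.045)
for p in H+[nl,nr]:print(p.round(4))
d=H[0]-H[3]; y1=np.arctan2(-d[0],d[1]); d=nl-nr; y2=np.arctan2(-d[0],d[1])
print("yaw",y1,y2,"len",np.linalg.norm(d))
yaw=(y1+y2)/2; ex=np.array([np.cos(yaw),np.sin(yaw)]);ey=np.array([-ex[1],ex[0]])
mid=(nl+nr)[:2]/2; O1=mid+.278*ex
xf=np.mean([h[:2]@ex for h in H])-.011
print("O from near",O1,"face x from holes",xf,"vs",O1@ex)
O=O1
np.save("bar.npy",[O[0],O[1],yaw])
L=lambda p:np.array([(p[:2]-O)@ex,(p[:2]-O)@ey]).round(4)
for n,(u,v),(pu,pv) in [("d1",(232,226),(259,239)),("d2",(386,242),(360,219)),("d3",(508,246),(532,268))]:
    C=c(u,v,.063);P=c(pu,pv,.093)
    a=np.arctan2(*(C-P)[:2][::-1]); print(n,C[:2].round(4),"bar",L(C),"pin",P[:2].round(4),"r",np.linalg.norm((C-P)[:2]).round(4),"ang rel",np.degrees(a-yaw).round(1))
for n,(u,v) in dict(o1=(283,113),o2=(332,118),o3=(388,137),o4=(443,119)).items(): print(n,L(c(u,v,.059)))
print("scr grip",c(680,152,.08).round(4),L(c(680,152,.08)))
for a in [(665,116),(670,209)]:print("cheek",L(c(*a,.028)))
for n,(u,v) in dict(w1=(57,270),w2=(127,281),w3=(640,303)).items(): print(n,c(u,v,.058)[:2].round(4),L(c(u,v,.058)))
print("tray",(O+ex*-.073+ey*.303), "mat edges",L(c(606,93,.004)),L(c(742,100,.004)),L(c(737,258,.004)),L(c(600,250,.004)))
```

```text
[0.7156 0.2014 0.067 ]
[0.7052 0.0725 0.067 ]
[ 0.6938 -0.068   0.067 ]
[ 0.683  -0.1984  0.067 ]
[0.428 0.245 0.045]
[ 0.3924 -0.1958  0.045 ]
yaw -0.08140500462978685 -0.0806951539843762 len 0.4422957018144284
O from near [0.68728506 0.00210636] face x from holes 0.6859452600330006 vs 0.6848583361186005
d1 [0.5256 0.165 ] bar [-0.1744  0.1493] pin [0.5064 0.1336] r 0.0368 ang rel 63.3
d2 [0.508 0.007] bar [-0.1791 -0.0096] pin [0.5262 0.0323] r 0.0311 ang rel -121.1
d3 [ 0.5032 -0.1173] bar [-0.1738 -0.1339] pin [ 0.4755 -0.1391] r 0.0352 ang rel 42.9
o1 [-0.0504  0.1086]
o2 [-0.052   0.0571]
o3 [-0.0679 -0.0026]
o4 [-0.0446 -0.058 ]
scr grip [ 0.5962 -0.2922  0.08  ] [-0.067  -0.3007]
cheek [-0.0158 -0.2913]
cheek [-0.1156 -0.3013]
w1 [0.4816 0.3451] [-0.2328  0.3252]
w2 [0.4698 0.2725] [-0.2386  0.2519]
w3 [ 0.4447 -0.2503] [-0.2214 -0.2712]
tray [0.639056   0.31002186] mat edges [ 0.0119 -0.2304] [ 0.0147 -0.3761] [-0.1578 -0.3776] [-0.1601 -0.2336]
```

```bash
cat >> h.py <<'E'
O0=np.load("bar.npy"); yawb=O0[2]
ex=np.array([np.cos(yawb),np.sin(yawb)]);ey=np.array([-ex[1],ex[0]])
W=lambda x,y:O0[:2]+x*ex+y*ey
L=lambda p:np.array([(p[:2]-O0[:2])@ex,(p[:2]-O0[:2])@ey]).round(4)
def delta(xy,z=None,yaw=None,ref=None):
    """units for a shift to grasp point at world xy, grasp height z, yaw(world); vertical tool. ref = pose (x,y,zgrasp,yaw) or now"""
    if ref is None:
        o=telemetry.get_obs();p=o["tool_pos"];y0=o["ee_rot"][2]
        from scipy.spatial.transform import Rotation as Ro
        R=Ro.from_euler("xyz",o["ee_rot"]).as_matrix(); g=p+R@[0,0,.18]
    else: g=np.array(ref[:3]);y0=ref[3];R=np.array([[np.cos(y0),np.sin(y0),0],[np.sin(y0),-np.cos(y0),0],[0,0,-1]])
    d=np.array([xy[0]-g[0],xy[1]-g[1],(z if z is not None else g[2])-g[2]])
    t=0 if yaw is None else -np.degrees((yaw-y0+np.pi)%(2*np.pi)-np.pi)/10
    return (R.T@d/.05).round(3),round(t,3)
def now():
    o=telemetry.get_obs();p=o["tool_pos"];return dict(t=o["time"],g=(p-[0,0,.18]).round(4),bar=L(p),rot=o["ee_rot"].round(4),w=round(o["width"],4),F=o["wrist_force"].round(1),ff=round(o["finger_force"],1))
E
python3 - <<'E'
from h import *
print(delta((.596,-.292),.24,np.pi+yawb), now())
E
```

```text
(array([-12.973, -13.809,  -0.304]), np.float64(-0.921)) {'t': 0.15, 'g': array([0.1317, 0.5339, 0.2238]), 'bar': array([-0.5969,  0.4851]), 'rot': array([-3.1400e+00, -2.0000e-04,  2.8998e+00]), 'w': 0.094, 'F': array([-0.1,  1. , -0.5]), 'ff': 0.0}
```

>>> apply_moves:
  moves:
    - [[-1.3,-1.38,-0.3,-0.9,0],[-2.6,-2.76,-0.3,-0.9,0],[-3.9,-4.14,-0.3,-0.9,0],[-5.2,-5.5,-0.3,-0.9,0],[-6.0,-6.4,-0.3,-0.9,0],[-6.8,-7.2,-0.3,-0.9,0],[-7.6,-8.1,-0.3,-0.9,0],[-8.4,-8.9,-0.3,-0.9,0],[-9.2,-9.8,-0.3,-0.9,0],[-10.0,-10.6,-0.3,-0.9,0]]

```text
time: 1.4
tool_pos: [0.4388, -0.0117, 0.4195]
ee_rot: [3.141, 0.001, 3.056]
wrist_force: [1.0, 0.9, 1.0]
width: 0.0939
finger_force: 0.0
```

Run:
```python
from h import *
print(delta((.596,-.292),.24,np.pi+yawb), now())
```

```text
(array([-3.608, -5.319, -0.01 ]), np.float64(-0.024)) {'t': 1.4, 'g': array([ 0.4388, -0.0117,  0.2395]), 'bar': array([-0.2466, -0.0339]), 'rot': array([3.1411e+00, 5.0000e-04, 3.0563e+00]), 'w': 0.0939, 'F': array([1. , 0.9, 1. ]), 'ff': 0.0}
```

>>> apply_moves:
  moves:
    - [[-0.7,-1.0,0,0,0],[-1.4,-2.0,0,0,0],[-2.1,-3.0,0,0,0],[-2.8,-4.1,0,0,0],[-3.4,-5.0,0,0,0],[-3.61,-5.32,0,0,0],[-3.61,-5.32,0,0,0],[-3.61,-5.32,0,0,0]]

```text
time: 2.4
tool_pos: [0.5955, -0.2892, 0.4195]
ee_rot: [3.141, -0.001, 3.057]
wrist_force: [-0.1, -0.3, 0.5]
width: 0.0941
finger_force: 0.0
```

Run:
```python
from h import *
import pickle
print(now())
s=snapshot("wrist"); save(s,"w1.png"); pickle.dump(s,open("w1.pkl","wb"))
for n,p in dict(barend=[*W(0,-.225),.067],scr=[.596,-.292,.08],bc=[*W(-.278,-.225),.045]).items(): print(n,proj(s,p))
```

```text
{'t': 2.4, 'g': array([ 0.5955, -0.2892,  0.2395]), 'bar': array([-0.0679, -0.2977]), 'rot': array([ 3.1408e+00, -6.0000e-04,  3.0575e+00]), 'w': 0.0941, 'F': array([-0.1, -0.3,  0.5]), 'ff': 0.0}
barend [373.40029795 243.34549616]
scr [314.34129144 195.73432038]
bc [383.02304153  -1.3775927 ]
```

View pics/w1.png

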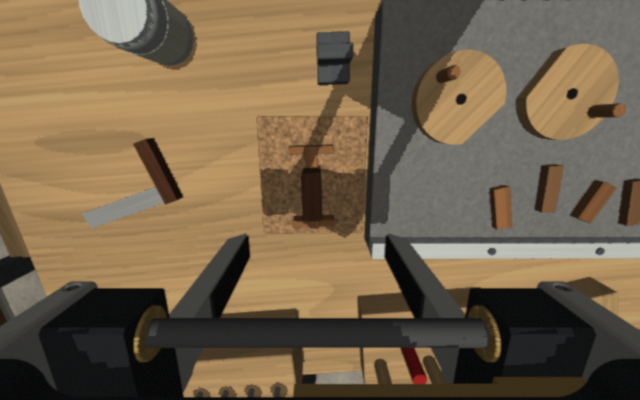

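The wrist view shows the scraper on its mat: grip at (312,193), cheeks at (311,149) and (314,218). The bar's end at (373,243) is where it was predicted.

Run:
```python
from h import *
import pickle
s=pickle.load(open("w1.pkl","rb")); im=s["image"]
hsv=cv2.cvtColor(im,cv2.COLOR_RGB2HSV)
m=((im.max(2)<75)&(im[:,:,0].astype(int)-im[:,:,2]>12)).astype(np.uint8); m[:155]=0;m[222:]=0;m[:,:295]=0;m[:,330:]=0
n,lab,st,ce=cv2.connectedComponentsWithStats(m)
i=1+np.argmax(st[1:,4]); print(st[i],ce[i]); print(cv2.minAreaRect(np.argwhere(lab==i)[:,::-1].astype(np.float32)))
for v in (170,185,200,212):
    r=np.where(lab[v]==i)[0]; print(v,r.min(),r.max()); 
for u,v in [(312,217),(312,168),(303,195),(322,195)]: print(L(ray(s,u,v,.08)))
print("cheeks",[L(ray(s,u,v,.028)) for u,v in [(289,149),(334,149),(294,218),(336,218),(311,149),(314,218)]])
print("mat",[L(ray(s,u,v,.004)) for u,v in [(257,116),(368,117),(264,234)]])
print("bar end",L(ray(s,372,242,.067)), "board right edge",L(ray(s,367,225,.045)),L(ray(s,377,60,.045)))
save(s,"w1c.png",(240,100,400,260),4)
```

```text
[ 295  155   35   67 1307] [311.15072686 194.66947207]
((312.0, 188.0), (66.0, 34.0), 90.0)
170 301 322
185 295 321
200 301 322
212 302 322
[-0.0408 -0.3035]
[-0.0999 -0.303 ]
[-0.0681 -0.3138]
[-0.068  -0.2915]
cheeks [array([-0.1166, -0.3335]), array([-0.1163, -0.2749]), array([-0.0214, -0.3296]), array([-0.0211, -0.2708]), array([-0.1165, -0.3049]), array([-0.0213, -0.3016])]
mat [array([-0.1582, -0.3773]), array([-0.1563, -0.2282]), array([ 0.0124, -0.3778])]
bar end [-0.0019 -0.2269] board right edge [-0.0169 -0.2302] [-0.2179 -0.2281]
```

View pics/w1c.png

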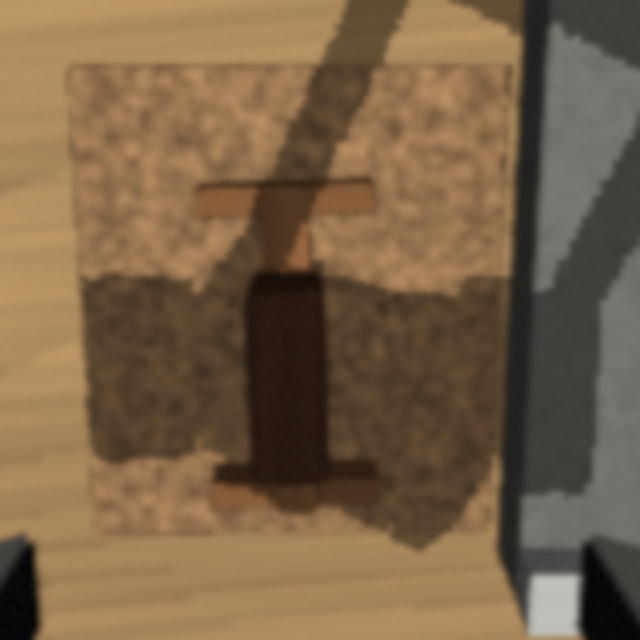

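The enlarged crop confirms the grip stands upright, centred at about (312,193), with cheeks at both ends and nearly square to the bar.

Run:
```python
from h import *
print(delta(W(-.070,-.303),.061,np.pi+yawb), now())
```

```text
(array([ 0.041, -0.114,  3.579]), np.float64(-0.015)) {'t': 2.45, 'g': array([ 0.5955, -0.2888,  0.24  ]), 'bar': array([-0.068 , -0.2974]), 'rot': array([3.1413e+00, 1.0000e-04, 3.0579e+00]), 'w': 0.0939, 'F': array([ 0.7,  0.6, -0.6]), 'ff': 0.0}
```

>>> apply_moves:
  moves:
    - [[0.04,-0.11,1.0,-0.02,0],[0.04,-0.11,2.0,-0.02,0],[0.04,-0.11,2.8,-0.02,0],[0.04,-0.11,3.4,-0.02,0],[0.04,-0.11,3.58,-0.02,0],[0.04,-0.11,3.58,-0.02,0],[0.04,-0.11,3.58,-0.02,1],[0.04,-0.11,3.58,-0.02,1],[0.04,-0.11,3.58,-0.02,1],[0.04,-0.11,3.58,-0.02,1]]

```text
time: 3.7
tool_pos: [0.5933, -0.2953, 0.2409]
ee_rot: [-3.141, 0.001, 3.06]
wrist_force: [0.5, -0.5, 0.2]
width: 0.0579
finger_force: 0.0
```

>>> apply_moves:
  moves:
    - [[0,0,0,0,1],[0,0,0,0,1],[0,0,0,0,1],[0,0,-0.3,0,1],[0,0,-0.7,0,1],[0,0,-1.1,0,1],[0,0,-1.5,0,1],[0,0,-1.5,0,1],[0,0,-1.5,0,1]]

```text
time: 4.82
tool_pos: [0.5931, -0.2951, 0.3152]
ee_rot: [3.141, -0.001, 3.06]
wrist_force: [-0.5, 0.1, -2.9]
width: 0.0236
finger_force: 29.9
```

Run:
```python
from h import *
print(now()); print(delta(W(-.060,-.185),.108,np.pi+yawb))
```

```text
{'t': 4.825, 'g': array([ 0.5931, -0.2951,  0.1352]), 'bar': array([-0.0698, -0.3039]), 'rot': array([ 3.1411e+00, -6.0000e-04,  3.0604e+00]), 'w': 0.0236, 'F': array([-0.5,  0.1, -2.9]), 'ff': 29.9}
(array([-0.198,  2.376,  0.545]), np.float64(-0.001))
```

>>> apply_moves:
  moves:
    - [[-0.15,0.8,0,0,1],[-0.15,1.6,0,0,1],[-0.15,2.2,0,0,1],[-0.15,2.38,0,0,1],[-0.15,2.38,0.3,0,1],[-0.15,2.38,0.5,0,1],[-0.15,2.38,0.63,0,1],[-0.15,2.38,0.63,0,1]]

```text
time: 5.82
tool_pos: [0.6086, -0.1775, 0.2891]
ee_rot: [3.14, -0.004, 3.06]
wrist_force: [-14.5, 6.7, 21.8]
width: 0.0238
finger_force: 30.0
```

Run:
```python
from h import *
print(now()); print(delta(W(-.062,.265),.103,np.pi+yawb))
s=snapshot("scene"); save(s,"s1c.png",(250,120,470,320),3)
```

```text
{'t': 5.825, 'g': array([ 0.6086, -0.1775,  0.1091]), 'bar': array([-0.0639, -0.1854]), 'rot': array([ 3.1398, -0.0036,  3.06  ]), 'w': 0.0238, 'F': array([-14.5,   6.7,  21.8]), 'ff': 30.0}
(array([-0.046,  9.001,  0.138]), np.float64(-0.003))
```

View pics/s1c.png

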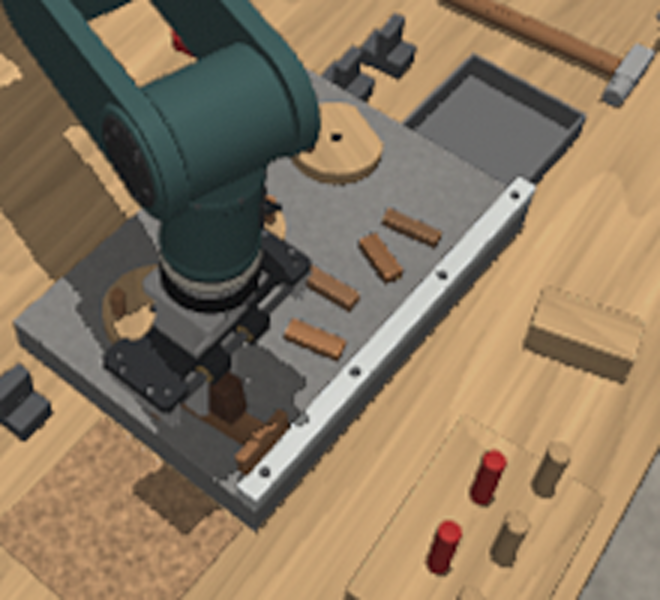

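The scene crop shows the far cheek at crop (262,440) fouling the bar, and the contact force agrees. I lift and check how the scraper sits in the grip.

>>> apply_moves:
  moves:
    - [[0,0,-0.3,0,1],[0,0,-0.7,0,1],[0,0,-0.9,0,1],[0,0,-0.9,0,1]]

```text
time: 6.38
tool_pos: [0.6107, -0.1777, 0.3302]
ee_rot: [-3.141, 0.002, 3.06]
wrist_force: [-0.5, -0.4, -3.1]
width: 0.0238
finger_force: 30.0
```

Run:
```python
from h import *
import pickle
print(now())
s=snapshot("scene"); save(s,"s2c.png",(280,200,380,300),6); pickle.dump(s,open("s2.pkl","wb"))
s=snapshot("wrist"); pickle.dump(s,open("w2.pkl","wb"));save(s,"w2.png")
g=now()
# predicted corners of the scraper
b=g["g"][2]-.057; c=g["bar"]
for nm,f in [("scene","s2.pkl"),("wrist","w2.pkl")]:
    s=pickle.load(open(f,"rb"))
    for q in [(.056,.03,b+.024),(.056,-.03,b+.024),(-.056,-.03,b+.024),(.03,.012,b+.076),(.056,.03,b),(.056,-.03,b)]:
        print(nm,q,proj(s,[*W(c[0]+q[0],c[1]+q[1]),q[2]]).round(1))
```

```text
{'t': 6.375, 'g': array([ 0.6107, -0.1777,  0.1502]), 'bar': array([-0.0617, -0.1854]), 'rot': array([-3.1409e+00,  2.2000e-03,  3.0599e+00]), 'w': 0.0238, 'F': array([-0.5, -0.4, -3.1]), 'ff': 30.0}
scene (0.056, 0.03, np.float64(0.1154)) [344.7 251.6]
scene (0.056, -0.03, np.float64(0.1154)) [329.6 267.9]
scene (-0.056, -0.03, np.float64(0.1154)) [296.1 242.4]
scene (0.03, 0.012, np.float64(0.1674)) [332.8 239.9]
scene (0.056, 0.03, np.float64(0.09140000000000001)) [344.3 256.2]
scene (0.056, -0.03, np.float64(0.09140000000000001)) [329.5 272.3]
wrist (0.056, 0.03, np.float64(0.1154)) [355.  301.9]
wrist (0.056, -0.03, np.float64(0.1154)) [280.1 302.1]
wrist (-0.056, -0.03, np.float64(0.1154)) [273.8 162.2]
wrist (0.03, 0.012, np.float64(0.1674)) [338.  318.3]
wrist (0.056, 0.03, np.float64(0.09140000000000001)) [351.4 285.1]
wrist (0.056, -0.03, np.float64(0.09140000000000001)) [283.5 285.3]
```

View pics/s2c.png

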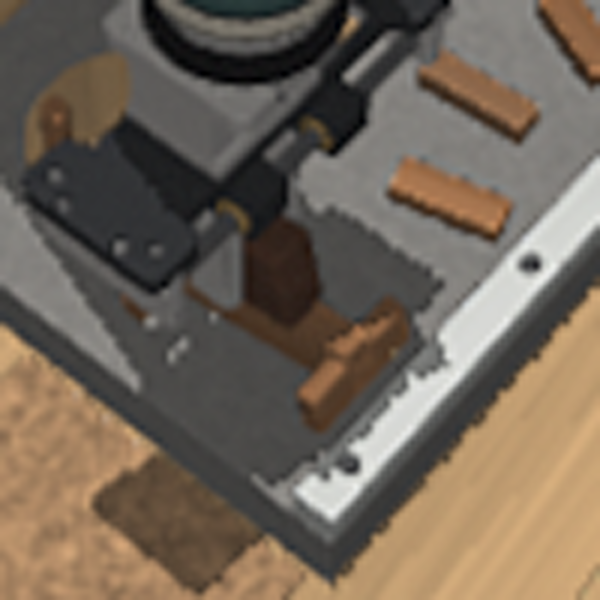

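View pics/w2.png

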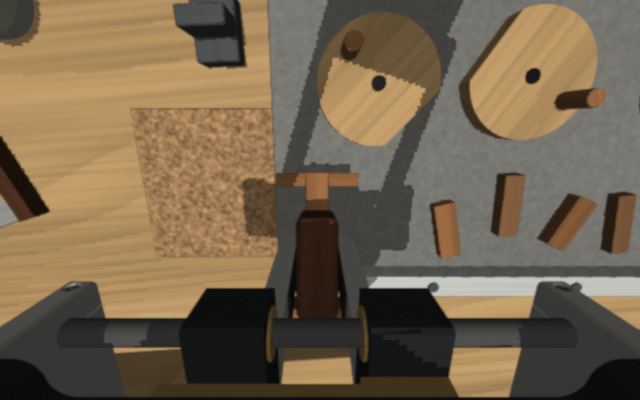

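Run:
```python
from h import *
import pickle
s=pickle.load(open("s2.pkl","rb")); w=pickle.load(open("w2.pkl","rb"))
for z in (.091,.115): print(z,[L(ray(s,*p,z)) for p in [(348.3,254.5),(333,271)]],[L(ray(w,*p,z)) for p in [(276,174),(358,173)]])
print("grip top near end",L(ray(w,317,214,.167)))
print("bar face line",[L(ray(w,u,v,.067)) for u,v in [(400,277),(600,280)]])
```

```text
0.091 [array([-0.0013, -0.1443]), array([-0.0017, -0.2064])] [array([-0.1054, -0.2175]), array([-0.1061, -0.1532])]
0.115 [array([ 0.0058, -0.1556]), array([ 0.0054, -0.216 ])] [array([-0.1098, -0.214 ]), array([-0.1104, -0.1568])]
grip top near end [-0.0977 -0.1855]
bar face line [array([ 0.0006, -0.1046]), array([0.0045, 0.0915])]
```

>>> apply_moves:
  moves:
    - [[0.18,0,0,0,1],[0.18,0,0.4,0,1],[0.18,0,0.7,0,1],[0.18,0,0.85,0,1],[0.18,0,0.92,0,1],[0.18,0,0.92,0,1],[0.18,0,0.92,0,1]]

```text
time: 7.35
tool_pos: [0.6023, -0.1762, 0.2866]
ee_rot: [-3.141, 0.006, 3.061]
wrist_force: [0.5, 1.8, 7.0]
width: 0.0237
finger_force: 30.0
```

Run:
```python
from h import *
print(now())
s=snapshot("scene"); save(s,"s3c.png",(280,200,380,300),6)
```

```text
{'t': 7.35, 'g': array([ 0.6023, -0.1762,  0.1066]), 'bar': array([-0.0703, -0.1846]), 'rot': array([-3.1413,  0.0063,  3.0608]), 'w': 0.0237, 'F': array([0.5, 1.8, 7. ]), 'ff': 30.0}
```

View pics/s3c.png

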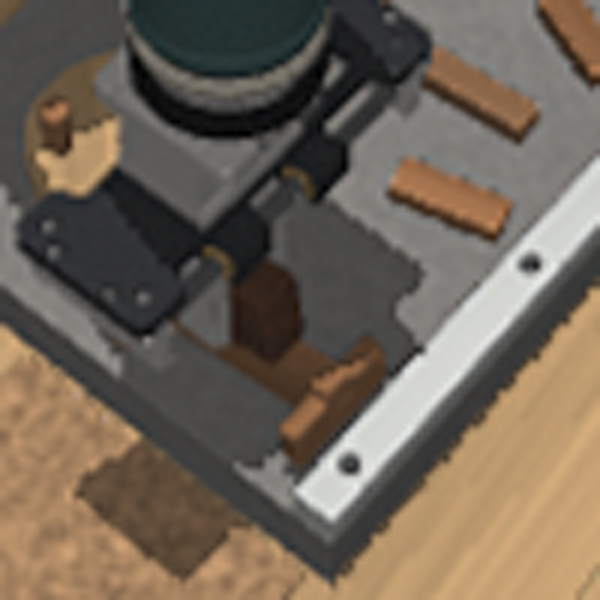

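The far cheek at crop (335,400) now sits clear in front of the bar on the board. I open so it settles flat, then measure it from above.

>>> apply_moves:
  moves:
    - [[0,0,0,0,0.5],[0,0,0,0,0],[0,0,0,0,0],[0,0,-0.8,0,0],[0,0,-1.6,0,0],[0.6,0,-2.6,0,0],[0.6,0,-2.6,0,0],[0.6,0,-2.6,0,0]]

```text
time: 8.4
tool_pos: [0.5715, -0.1741, 0.4124]
ee_rot: [3.141, -0.0, 3.06]
wrist_force: [0.2, -1.1, -0.4]
width: 0.0937
finger_force: 0.0
```

Run:
```python
from h import *
import pickle
print(now())
s=snapshot("wrist"); pickle.dump(s,open("w3.pkl","wb")); save(s,"w3c.png",(220,80,460,260),3)
c=(-.062,-.185)
for q in [(-.056,-.03,.045),(-.056,.03,.069),(.056,-.03,.069),(-.03,-.012,.121),(.03,-.012,.121)]: print(q,proj(s,[*W(c[0]+q[0],c[1]+q[1]),q[2]]).round(1))
```

```text
{'t': 8.4, 'g': array([ 0.5715, -0.1741,  0.2324]), 'bar': array([-0.1012, -0.185 ]), 'rot': array([ 3.1413e+00, -4.0000e-04,  3.0602e+00]), 'w': 0.0937, 'F': array([ 0.2, -1.1, -0.4]), 'ff': 0.0}
(-0.056, -0.03, 0.045) [292.8 176.6]
(-0.056, 0.03, 0.069) [342.4 180.3]
(0.056, -0.03, 0.069) [293.6 266.2]
(-0.03, -0.012, 0.121) [305.2 215.8]
(0.03, -0.012, 0.121) [306.  268.4]
```

View pics/w3c.png

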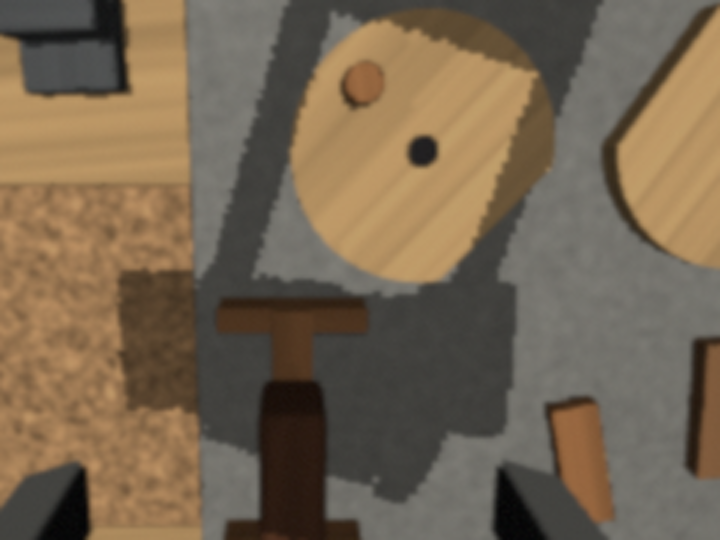

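The wrist crop shows the scraper flat and square: near cheek at crop (292,315), grip at (292,460), centre about (-0.061,-0.185) in the bar frame. It's clear of disc 3's edge at crop v≈283.

Run:
```python
from h import *
print(delta(W(-.061,-.185),.103,np.pi+yawb))
```

```text
(array([-0.819, -0.006,  2.56 ]), np.float64(-0.001))
```

>>> apply_moves:
  moves:
    - [[-0.82,0,0.5,0,0],[-0.82,0,1.5,0,0],[-0.82,0,2.3,0,0],[-0.82,0,2.56,0,0],[-0.82,0,2.56,0,0],[-0.82,0,2.56,0,1],[-0.82,0,2.56,0,1],[-0.82,0,2.56,0,1],[-0.82,0,2.56,0,1],[-0.82,0,2.56,0,1]]

```text
time: 9.7
tool_pos: [0.6124, -0.1774, 0.2853]
ee_rot: [3.142, 0.0, 3.06]
wrist_force: [-0.3, -0.9, 0.9]
width: 0.0475
finger_force: 0.0
```

>>> apply_moves:
  moves:
    - [[0,0,0,0,1],[0,0,0,0,1],[0,0,-0.03,0,1],[0,0.1,-0.03,0,1],[0,0.25,-0.03,0,1],[0,0.4,-0.03,0,1]]

```text
time: 10.45
tool_pos: [0.614, -0.1567, 0.2862]
ee_rot: [3.141, -0.001, 3.061]
wrist_force: [-0.0, 0.2, -2.3]
width: 0.024
finger_force: 30.0
```

Run:
```python
from h import *
print(now(),delta(W(-.062,.265),.104,np.pi+yawb))
```

```text
{'t': 10.45, 'g': array([ 0.614 , -0.1567,  0.1062]), 'bar': array([-0.0602, -0.1642]), 'rot': array([ 3.1412e+00, -6.0000e-04,  3.0606e+00]), 'w': 0.024, 'F': array([-0. ,  0.2, -2.3]), 'ff': 30.0} (array([0.034, 8.583, 0.048]), np.float64(0.001))
```

>>> apply_moves:
  moves:
    - [[0.02,0.3,0.03,0,1],[0.02,0.6,0.03,0,1],[0.02,0.9,0.03,0,1],[0.03,1.2,0.03,0,1],[0.03,1.5,0.03,0,1],[0.03,1.8,0.03,0,1],[0.03,2.1,0.03,0,1],[0.03,2.4,0.03,0,1],[0.03,2.7,0.03,0,1],[0.03,3.0,0.03,0,1]]

```text
time: 11.7
tool_pos: [0.6248, -0.0069, 0.2852]
ee_rot: [3.142, 0.0, 3.06]
wrist_force: [-0.7, -1.1, -0.8]
width: 0.0239
finger_force: 30.0
```

>>> apply_moves:
  moves:
    - [[0,0.3,0,0,1],[0,0.6,0,0,1],[0,0.9,0,0,1],[0,1.2,0,0,1],[0,1.5,0,0,1],[0,1.8,0,0,1],[0,2.1,0,0,1],[0,2.4,0,0,1],[0,2.7,0,0,1]]

```text
time: 12.82
tool_pos: [0.6357, 0.1276, 0.2852]
ee_rot: [-3.142, 0.0, 3.06]
wrist_force: [-0.6, -2.8, 0.0]
width: 0.0238
finger_force: 30.0
```

Run:
```python
from h import *
print(now(),delta(W(-.062,.268),.104,np.pi+yawb))
```

```text
{'t': 12.825, 'g': array([0.6357, 0.1276, 0.1052]), 'bar': array([-0.0615,  0.1209]), 'rot': array([-3.1415e+00,  1.0000e-04,  3.0603e+00]), 'w': 0.0238, 'F': array([-0.6, -2.8,  0. ]), 'ff': 30.0} (array([0.01 , 2.941, 0.024]), np.float64(-0.002))
```

>>> apply_moves:
  moves:
    - [[0,0.3,0,0,1],[0,0.6,0,0,1],[0,0.9,0,0,1],[0,1.2,0,0,1],[0,1.5,0,0,1],[0,1.8,0,0,1],[0,2.1,0,0,1],[0,2.4,0,0,1],[0,2.7,0,0,1],[0,2.95,0,0,1]]

```text
time: 14.08
tool_pos: [0.6474, 0.2754, 0.284]
ee_rot: [3.14, -0.002, 3.061]
wrist_force: [-0.1, 0.0, -3.5]
width: 0.024
finger_force: 30.0
```

>>> apply_moves:
  moves:
    - [[0,0,0,0,1],[0,0,0,0,1],[0,0,-0.8,0,1],[0,0,-1.4,0,1],[0,-1.0,-1.4,0,1],[0,-2.0,-1.4,0,1],[0,-3.1,-1.4,0,1],[0,-4.2,-1.4,0,1],[0,-5.3,-1.4,0,1],[0,-6.4,-1.4,0,1]]

```text
time: 15.32
tool_pos: [0.621, -0.0475, 0.3552]
ee_rot: [3.141, 0.001, 3.059]
wrist_force: [0.1, 0.1, -2.3]
width: 0.0235
finger_force: 30.0
```

Run:
```python
from h import *
import pickle
print(now(),delta(W(-.073,-.303),.135,np.pi+yawb))
s=snapshot("top"); save(s,"t2c.png",(180,115,440,285),3); pickle.dump(s,open("t2.pkl","wb"))
```

```text
{'t': 15.325, 'g': array([ 0.621 , -0.0475,  0.1752]), 'bar': array([-0.0621, -0.0548]), 'rot': array([3.1414e+00, 5.0000e-04, 3.0595e+00]), 'w': 0.0235, 'F': array([ 0.1,  0.1, -2.3]), 'ff': 30.0} (array([ 0.215, -4.965,  0.804]), np.float64(-0.006))
```

View pics/t2c.png

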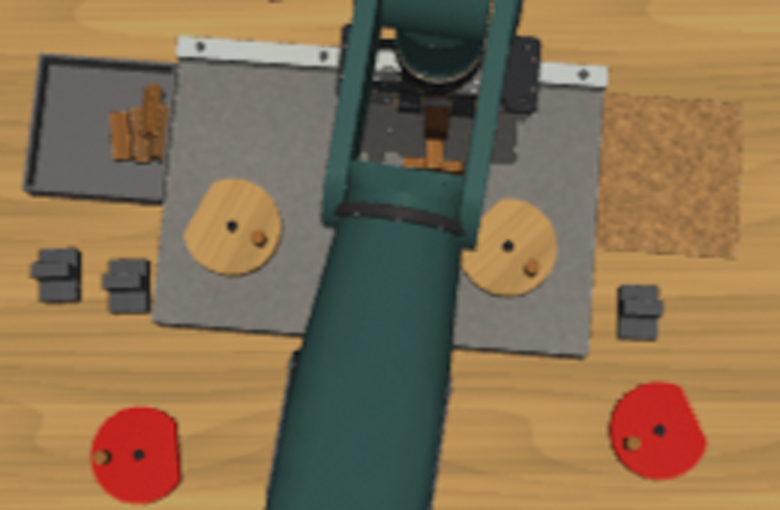

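The top view shows all four offcuts in the tray (crop 110–165, 85–163), a bare lane, and discs 1 and 3 unmoved. Next the scraper goes back on the mat.

>>> apply_moves:
  moves:
    - [[0.1,-1.1,0,0,1],[0.21,-2.2,0,0,1],[0.21,-3.3,0,0,1],[0.21,-4.4,0,0,1],[0.21,-4.97,0,0,1],[0.21,-4.97,0.8,0,1],[0.21,-4.97,1.4,0,1],[0.21,-4.97,1.8,0,1],[0.21,-4.97,2.0,0,1],[0.21,-4.97,2.0,0,1]]

```text
time: 16.62
tool_pos: [0.5911, -0.2919, 0.2549]
ee_rot: [3.141, -0.0, 3.06]
wrist_force: [0.3, -0.9, -2.1]
width: 0.0239
finger_force: 30.0
```

Run:
```python
from h import *
print(now(),delta(W(-.073,-.303),.064,np.pi+yawb))
```

```text
{'t': 16.625, 'g': array([ 0.5911, -0.2919,  0.0749]), 'bar': array([-0.0721, -0.3009]), 'rot': array([ 3.1413e+00, -3.0000e-04,  3.0605e+00]), 'w': 0.0239, 'F': array([ 0.3, -0.9, -2.1]), 'ff': 30.0} (array([ 0.017, -0.044,  0.219]), np.float64(-0.0))
```

>>> apply_moves:
  moves:
    - [[0.02,-0.05,0.1,0,1],[0.02,-0.05,0.2,0,1],[0.02,-0.05,0.22,0,1],[0.02,-0.05,0.22,0,1],[0.02,-0.05,0.22,0,0.5],[0.02,-0.05,0.22,0,0],[0.02,-0.05,0.22,0,0],[0.02,-0.05,-0.8,0,0],[0.02,-0.05,-2.0,0,0],[0.02,-0.05,-3.1,0,0]]

```text
time: 17.88
tool_pos: [0.5896, -0.2943, 0.4125]
ee_rot: [-3.141, 0.001, 3.06]
wrist_force: [0.6, -0.2, -0.1]
width: 0.0807
finger_force: 0.0
```

Run:
```python
from h import *
print(now(),delta(W(-.21,-.0),.235,np.pi+yawb))
```

```text
{'t': 17.875, 'g': array([ 0.5896, -0.2943,  0.2325]), 'bar': array([-0.0733, -0.3034]), 'rot': array([-3.1411e+00,  1.1000e-03,  3.0603e+00]), 'w': 0.0807, 'F': array([ 0.6, -0.2, -0.1]), 'ff': 0.0} (array([ 2.739,  6.069, -0.057]), np.float64(-0.001))
```

>>> apply_moves:
  moves:
    - [[0.4,0.9,-0.3,0,0],[0.8,1.9,-0.6,0,0],[1.2,3.0,-0.9,0,0],[1.6,4.0,-0.9,0,0],[1.6,5.0,-0.9,0,0],[1.6,5.0,-0.9,0,0],[1.6,5.0,-0.9,0,0]]

```text
time: 18.75
tool_pos: [0.5304, -0.039, 0.4553]
ee_rot: [-3.141, 0.0, 3.061]
wrist_force: [0.4, -0.4, 0.6]
width: 0.0939
finger_force: 0.0
```

Run:
```python
from h import *
import pickle
print(now())
s=snapshot("wrist"); pickle.dump(s,open("w4.pkl","wb")); save(s,"w4.png")
for y in(-.225,.225): print(proj(s,[*W(0,y),.067]))
```

```text
{'t': 18.75, 'g': array([ 0.5304, -0.039 ,  0.2753]), 'bar': array([-0.1531, -0.0536]), 'rot': array([-3.1410e+00,  4.0000e-04,  3.0607e+00]), 'w': 0.0939, 'F': array([ 0.4, -0.4,  0.6]), 'ff': 0.0}
[202.56199998 285.90866459]
[503.29469795 285.42812179]
```

View pics/w4.png

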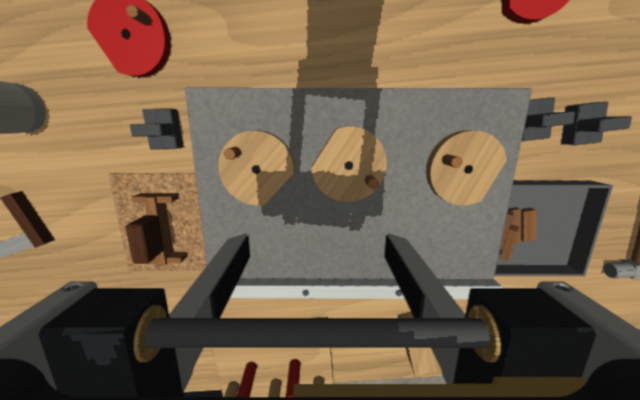

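The wrist view shows the scraper back on the mat at (155,228) and a bare board. The discs' holes are at (256,169), (348,166) and (468,169), with pins near (232,153), (372,183) and (451,160). The four offcuts are in the tray at (517,235).

Run:
```python
from h import *
import pickle
s=pickle.load(open("w4.pkl","rb")); im=s["image"]
print("bar face",[L(ray(s,u,v,.067)) for u,v in [(300,287),(420,287)]],"corners",[L(ray(s,u,v,.045)) for u,v in [(187,88),(531,90)]])
c=(-.073,-.3035); 
for q in [(-.056,-.03,.028),(-.056,.03,.028),(.056,.03,.028),(.056,-.03,.028),(-.03,-.012,.08),(-.03,.012,.08),(.03,-.012,.08),(.03,.012,.08)]: print("scr",q,proj(s,[*W(c[0]+q[0],c[1]+q[1]),q[2]]).round(0))
hsv=cv2.cvtColor(im,cv2.COLOR_RGB2HSV)
for n,(u,v),(pu,pv) in [("d3",(256,169),(231,153)),("d2",(348,166),(372,183)),("d1",(468,169),(451,160))]:
    g=im[v-8:v+9,u-8:u+9].max(2); y,x=np.where(g<g.min()+25); hu,hv=u-8+x.mean(),v-8+y.mean()
    # pin: more saturated / redder than disc
    a=im[pv-14:pv+15,pu-16:pu+17].astype(int); r=a[:,:,0]/(a[:,:,2]+1)
    m=(r>np.median(r)*1.22).astype(np.uint8)
    nn,lab,st,ce=cv2.connectedComponentsWithStats(m); i=1+np.argmax(st[1:,4]); P=np.argwhere(lab==i)
    print(n,"hole",(hu.round(1),hv.round(1)),L(ray(s,hu,hv,.063)),"pin bbox",pu-16+P[:,1].min(),pu-16+P[:,1].max(),pv-14+P[:,0].min(),pv-14+P[:,0].max(),len(P))
save(s,"w4c.png",(200,115,520,215),2.5)
```

```text
bar face [array([ 0.0021, -0.0793]), array([0.0025, 0.1006])] corners [array([-0.2772, -0.2212]), array([-0.2744,  0.2233])]
scr (-0.056, -0.03, 0.028) [130. 196.]
scr (-0.056, 0.03, 0.028) [170. 196.]
scr (0.056, 0.03, 0.028) [181. 263.]
scr (0.056, -0.03, 0.028) [143. 263.]
scr (-0.03, -0.012, 0.08) [123. 224.]
scr (-0.03, 0.012, 0.08) [140. 224.]
scr (0.03, -0.012, 0.08) [131. 264.]
scr (0.03, 0.012, 0.08) [148. 264.]
d3 hole (np.float64(255.8), np.float64(169.3)) [-0.1746 -0.1352] pin bbox 225 239 148 158 114
d2 hole (np.float64(348.5), np.float64(165.2)) [-0.18   -0.0118] pin bbox 366 377 175 187 103
d1 hole (np.float64(468.3), np.float64(168.7)) [-0.1751  0.1479] pin bbox 443 460 155 166 134
```

View pics/w4c.png

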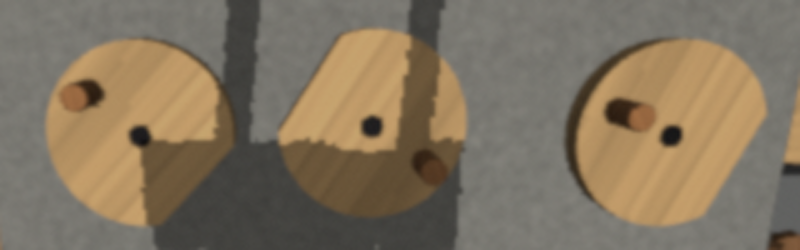

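The crop shows the pin tops at crop (73,97), (434,172) and (642,118). The sawn flats face lower right on disc 3, upper left on disc 2 and lower right on disc 1. That was my 13th picture, so from here on I work numerically.

Run:
```python
from h import *
import pickle
s=pickle.load(open("w4.pkl","rb"))
F=lambda u,v:(200+(u+.5)/2.5-.5,115+(v+.5)/2.5-.5)
for n,h,p,a,b in [("d3",(140,136),(73,97),(235,145),(160,225)),("d2",(372,126),(434,172),(280,133),(338,38)),("d1",(671,136),(642,118),(766,112),(706,215))]:
    H=L(ray(s,*F(*h),.063));P=L(ray(s,*F(*p),.093));A=L(ray(s,*F(*a),.063));B=L(ray(s,*F(*b),.063))
    m=(A+B)/2-H; d=B-A; nrm=np.array([d[1],-d[0]])/np.hypot(*d); nrm*=np.sign(nrm@m)
    print(n,"H",H,"P",P,"r",np.hypot(*(H-P)).round(4),"ang pin",np.degrees(np.arctan2(*(H-P)[::-1])).round(1),"ang flat",np.degrees(np.arctan2(*nrm[::-1])).round(1),"len",np.hypot(*d).round(3),"dist",(nrm@m).round(4),"pinW",W(*P).round(4))
yb=np.degrees(yawb)
# candidate d3 approach
print(now())
```

```text
d3 H [-0.1749 -0.1353] P [-0.1988 -0.1599] r 0.0343 ang pin 45.8 ang flat 46.3 len 0.062 dist 0.0399 pinW [ 0.4762 -0.1412]
d2 H [-0.1801 -0.0119] P [-0.1617  0.0163] r 0.0337 ang pin -123.1 ang flat -121.5 len 0.057 dist 0.0397 pinW [0.5274 0.0314]
d1 H [-0.1745  0.1478] P [-0.1884  0.116 ] r 0.0347 ang pin 66.4 ang flat 68.5 len 0.061 dist 0.0402 pinW [0.5089 0.133 ]
{'t': 18.8, 'g': array([ 0.5304, -0.0395,  0.2751]), 'bar': array([-0.153 , -0.0542]), 'rot': array([-3.1411e+00,  1.0000e-04,  3.0595e+00]), 'w': 0.0941, 'F': array([ 0.4, -0.6,  0.9]), 'ff': 0.0}
```

Run:
```python
from h import *
print(delta(W(-.1988,-.1599),.087,np.pi+yawb))
```

```text
(array([ 0.915, -2.112,  3.763]), np.float64(-0.006))
```

>>> apply_moves:
  moves:
    - [[0.46,-1.06,0.2,0,0],[0.91,-2.11,0.6,0,0],[0.91,-2.11,1.8,0,0],[0.91,-2.11,2.9,0,0],[0.91,-2.11,3.6,0,0],[0.91,-2.11,3.76,0,0],[0.91,-2.11,3.76,0,1],[0.91,-2.11,3.76,0,1],[0.91,-2.11,3.76,0,1],[0.91,-2.11,3.76,0,1]]

```text
time: 20.05
tool_pos: [0.4767, -0.1403, 0.2681]
ee_rot: [-3.141, 0.002, 3.061]
wrist_force: [0.4, 0.7, 0.5]
width: 0.0572
finger_force: 0.0
```

>>> apply_moves:
  moves:
    - [[0,0,0,0,1],[0,0,0,0,1],[0,0,0,0,1],[0,0,0,0,1]]

```text
time: 20.55
tool_pos: [0.4764, -0.1402, 0.267]
ee_rot: [3.141, -0.0, 3.06]
wrist_force: [0.3, -0.4, -0.4]
width: 0.0173
finger_force: 0.0
```

Run:
```python
from h import *
print(now(), delta(W(-.085,-.150)))
```

```text
{'t': 20.55, 'g': array([ 0.4764, -0.1402,  0.087 ]), 'bar': array([-0.1986, -0.159 ]), 'rot': array([ 3.1414e+00, -2.0000e-04,  3.0603e+00]), 'w': 0.0173, 'F': array([ 0.3, -0.4, -0.4]), 'ff': 0.0} (array([-2.273,  0.179, -0.   ]), 0)
```

>>> apply_moves:
  moves:
    - [[0,0,0,0,1],[0,0,0,0,1],[0,0,0,0.8,1],[0,0,0,1.6,1],[0,0,0,2.4,1],[0,0,0,3.2,1],[0,0,0,4.0,1],[0,0,0,4.6,1],[-0.1,0.02,0,4.6,1],[-0.3,0.03,0,4.6,1]]

```text
time: 21.8
tool_pos: [0.4917, -0.1399, 0.267]
ee_rot: [-3.141, -0.001, 2.259]
wrist_force: [-1.5, 0.6, -0.2]
width: 0.0135
finger_force: 30.0
```

```bash
cat >> h.py <<'E'
def disc(s,yr,xr=(-.27,-.005),T=.063,pin=None):
    """disc hole, flat from wrist/top picture: mask tan pixels mapped to bar frame at disc-top height"""
    im=s["image"].astype(int); vv,uu=np.mgrid[0:400,0:640]
    f=200/np.tan(np.radians(s["fovy"])/2);R=np.array(s["R"]);c=-R.T@np.array(s["t"])
    d=np.stack([(uu-s["cx"])/f,(vv-s["cy"])/f,np.ones_like(uu)],-1)@R
    P=c+d*((T-c[2])/d[...,2])[...,None]
    bx=(P[...,:2]-O0[:2])@ex; by=(P[...,:2]-O0[:2])@ey
    m=(im[...,0]-im[...,2]>35)&(im[...,0]>80)&(bx>xr[0])&(bx<xr[1])&(by>yr[0])&(by<yr[1])
    m=cv2.morphologyEx(m.astype(np.uint8),cv2.MORPH_CLOSE,np.ones((7,7)))
    return m,bx,by
E
python3 - <<'E'
from h import *
import pickle
print(now())
s=snapshot("wrist"); pickle.dump(s,open("w5.pkl","wb"))
print("expected hole px",proj(s,[*W(-.165+.005,-.159),.063]))
m,bx,by=disc(s,(-.235,-.075))
print(m.sum(),bx[m>0].min(),bx[m>0].max(),by[m>0].min(),by[m>0].max())
E
```

```text
{'t': 21.8, 'g': array([ 0.4917, -0.1399,  0.087 ]), 'bar': array([-0.1834, -0.1574]), 'rot': array([-3.1413e+00, -5.0000e-04,  2.2588e+00]), 'w': 0.0135, 'F': array([-1.5,  0.6, -0.2]), 'ff': 30.0}
expected hole px [338.88623916 264.88017574]
9204 -0.26998957876400437 -0.08500643754960659 -0.23499864461345737 -0.10801781717008328
```

Run:
```python
from h import *
print(delta(W(-.080,-.148)),delta(W(-.072,-.148)))
```

```text
(array([-1.282,  1.595,  0.004]), 0) (array([-1.393,  1.71 ,  0.004]), 0)
```

>>> apply_moves:
  moves:
    - [[-0.25,0.32,0,0,1],[-0.5,0.64,0,0,1],[-0.75,0.95,0,0,1],[-1.0,1.25,0,0,1],[-1.15,1.43,0,0,1],[-1.28,1.6,0,0,1],[-1.32,1.64,0,0,1],[-1.36,1.67,0,0,1],[-1.39,1.71,0,0,1],[-1.39,1.71,0,0,1]]

```text
time: 23.1
tool_pos: [0.6013, -0.1395, 0.267]
ee_rot: [-3.14, -0.001, 2.257]
wrist_force: [-5.9, 0.4, 3.2]
width: 0.013
finger_force: 30.0
```

Run:
```python
from h import *
print(now(), delta(W(-.07,-.148)))
```

```text
{'t': 23.1, 'g': array([ 0.6013, -0.1395,  0.087 ]), 'bar': array([-0.0743, -0.1481]), 'rot': array([-3.1404e+00, -1.3000e-03,  2.2574e+00]), 'w': 0.013, 'F': array([-5.9,  0.4,  3.2]), 'ff': 30.0} (array([-0.062,  0.067, -0.   ]), 0)
```

>>> apply_moves:
  moves:
    - [[-0.06,0.07,0,0,1],[-0.06,0.07,0,0,1],[-0.02,0.02,0,0,1],[0.03,-0.03,0,0,1],[0.03,-0.03,0,0,0.8],[0.03,-0.03,0,0,0.4],[0.03,-0.03,0,0,0.1],[0.03,-0.03,0,0,0],[0.03,-0.03,-0.6,0,0],[0.03,-0.03,-1.5,0,0]]

```text
time: 24.35
tool_pos: [0.5993, -0.1392, 0.3406]
ee_rot: [-3.139, -0.004, 2.257]
wrist_force: [0.3, 0.0, 0.4]
width: 0.0652
finger_force: 0.0
```

Run:
```python
from h import *
print(now()); print("to w3 view",delta(W(-.19,-.24),.24,np.pi/2+yawb))
```

```text
{'t': 24.35, 'g': array([ 0.5993, -0.1392,  0.1606]), 'bar': array([-0.0762, -0.148 ]), 'rot': array([-3.1392, -0.004 ,  2.2575]), 'w': 0.0652, 'F': array([0.3, 0. , 0.4]), 'ff': 0.0}
to w3 view (array([ 0.248, -2.91 , -1.579]), np.float64(4.399))
```

Run:
```python
from h import *
import pickle
s=pickle.load(open("w4.pkl","rb"));w=pickle.load(open("w1.pkl","rb"))
print(L(ray(s,151,128,.058)),L(ray(w,334,40,.058)))
def dark(s,box):
    u0,v0,u1,v1=box; a=s["image"][v0:v1,u0:u1].astype(int); m=((a.max(2)<105)&(a.max(2)-a.min(2)<22)).astype(np.uint8)
    n,lab,st,ce=cv2.connectedComponentsWithStats(m); i=1+np.argmax(st[1:,4]); print(st[i]+[u0,v0,0,0,0]);
    return lab==i
m=dark(s,(120,95,184,160))
for r in m[::2]: print("".join("#" if x else "." for x in r))
```

```text
[-0.2278 -0.2686] [-0.2352 -0.2783]
[ 131  109   52   40 1483]
................................................................
................................................................
................................................................
................................................................
................................................................
................................................................
................................................................
.................................###################............
.......................##################################.......
........................##################################......
........................##################################......
........................###################################.....
.........................##################################.....
.........................##################################.....
.........................##################################.....
...........#################################################..
[... 407 characters left out ...]
...............#################################..
.............................#################################..
.............................##################################.
..............................#################################.
..............................##############################....
................................................................
................................................................
................................................................
................................................................
................................................................
................................................................
```

Run:
```python
from h import *
import pickle
s=pickle.load(open("w4.pkl","rb"))
a=L(ray(s,131,125,.058));b=L(ray(s,133,136.5,.058));print(a,b); c=(a+b)/2+[0,.02]; print("w3",c, "base far right",L(ray(s,183,146,0.0)), "base near", L(ray(s,143,110,.024)))
print(delta(W(*c),.20,np.pi/2+yawb), now()["g"])
```

```text
[-0.2316 -0.2938] [-0.2171 -0.2939]
w3 [-0.22435 -0.27385] base far right [-0.2    -0.2574] base near [-0.2512 -0.2949]
(array([ 0.235, -3.873, -0.777]), np.float64(4.399)) [ 0.5993 -0.1392  0.1606]
```

>>> apply_moves:
  moves:
    - [[0.06,-0.9,-0.8,1.0,0],[0.12,-1.9,-0.8,2.0,0],[0.18,-2.9,-0.8,3.0,0],[0.24,-3.7,-0.8,4.0,0],[0.24,-3.89,-0.8,4.4,0],[0.24,-3.89,0.4,4.4,0],[0.24,-3.89,1.4,4.4,0],[0.24,-3.89,1.9,4.4,0],[0.24,-3.89,2.0,4.4,0],[0.24,-3.89,2.0,4.4,0]]

```text
time: 25.6
tool_pos: [0.4419, -0.2536, 0.2429]
ee_rot: [3.14, 0.001, 1.49]
wrist_force: [-0.2, -0.0, 1.3]
width: 0.0939
finger_force: 0.0
```

Run:
```python
from h import *
print(now(), delta(W(-.2245,-.275),.049,np.pi/2+yawb))
```

```text
{'t': 25.6, 'g': array([ 0.4419, -0.2536,  0.0629]), 'bar': array([-0.2238, -0.2747]), 'rot': array([3.1405e+00, 6.0000e-04, 1.4896e+00]), 'w': 0.0939, 'F': array([-0.2, -0. ,  1.3]), 'ff': 0.0} (array([-0.004, -0.018,  0.278]), np.float64(-0.001))
```

>>> apply_moves:
  moves:
    - [[0,-0.02,0.15,0,0],[0,-0.02,0.27,0,0],[0,-0.02,0.27,0,1],[0,-0.02,0.27,0,1],[0,-0.02,0.27,0,1],[0,-0.02,0.27,0,1],[0,-0.02,0.27,0,1],[0,-0.02,0.27,0,1],[0,-0.02,0.27,0,1],[0,-0.02,0.27,0,1]]

```text
time: 26.85
tool_pos: [0.4406, -0.2532, 0.2286]
ee_rot: [-3.142, -0.0, 1.49]
wrist_force: [0.6, -0.2, -0.3]
width: 0.0174
finger_force: 0.0
```

>>> apply_moves:
  moves:
    - [[0,0,0,0,1],[0,0,-0.3,0,1],[0,0,-0.8,0,1],[0,0,-1.4,0,1],[0,0,-2.0,0,1],[0,0,-2.6,0,1],[0,0,-2.6,0,1]]

```text
time: 27.72
tool_pos: [0.441, -0.2535, 0.3617]
ee_rot: [3.136, 0.003, 1.49]
wrist_force: [0.3, 0.7, -3.8]
width: 0.0155
finger_force: 29.9
```

Run:
```python
from h import *
import pickle
print(now(), "over",delta(W(-.034,-.148),None,np.pi+yawb))
for n in("top","wrist"):
    s=snapshot(n); pickle.dump(s,open("a_%s.pkl"%n,"wb"))
    print(n,"disc centre px",proj(s,[*W(-.04,-.148),.063]),"pin",proj(s,[*W(-.074,-.148),.093]))
```

```text
{'t': 27.725, 'g': array([ 0.441 , -0.2535,  0.1817]), 'bar': array([-0.2248, -0.2747]), 'rot': array([3.1361, 0.0032, 1.4897]), 'w': 0.0155, 'F': array([ 0.3,  0.7, -3.8]), 'ff': 29.9} over (array([2.546, 3.796, 0.013]), np.float64(-9.0))
top disc centre px [356.39798914 154.63934347] pin [356.36500522 162.92822354]
wrist disc centre px [522.1352878   69.98529451] pin [505.92884319  63.48301339]
```

```bash
cat >> h.py <<'E'
def blobs(s,xy,r=14,T=.063,thr=60):
    """dark blobs (hole) near bar-frame xy"""
    u,v=np.round(proj(s,[*W(*xy),T])).astype(int); a=s["image"][max(v-r,0):v+r+1,max(u-r,0):u+r+1]
    m=(a.max(2)<thr).astype(np.uint8); n,lab,st,ce=cv2.connectedComponentsWithStats(m)
    return [(int(st[i,4]),(ce[i]+[max(u-r,0),max(v-r,0)]).round(1).tolist(),L(ray(s,*(ce[i]+[max(u-r,0),max(v-r,0)]),T)).tolist()) for i in range(1,n) if st[i,4]>4]
E
python3 - <<'E'
from h import *
import pickle
s=pickle.load(open("a_wrist.pkl","rb")); print(blobs(s,(-.04,-.148)))
s=pickle.load(open("a_top.pkl","rb")); print(blobs(s,(-.04,-.148),8))
E
```

```text
[(117, [522.1, 67.9], [-0.0404, -0.1463])]
[(5, [355.2, 154.4], [-0.0395, -0.1443])]
```

Run:
```python
from h import *
import pickle
s=pickle.load(open("a_wrist.pkl","rb")); save(s,"a_c.png",(440,0,620,135),4.4)
```

```text
(no output)
```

View pics/a_c.png

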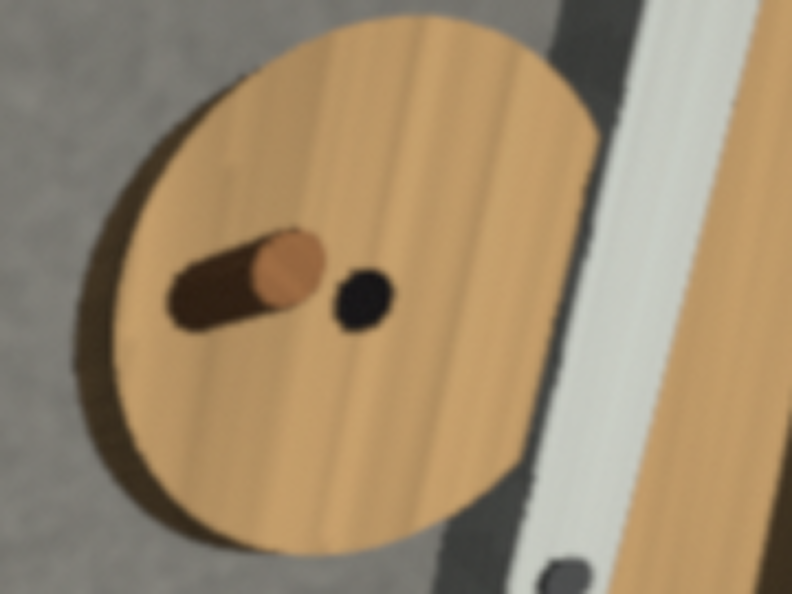

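The crop shows disc 3's flat, crop (600,130)–(523,460), parallel to the bar face with an even gap of about 15 px. That's the bar's 4 mm rise above the disc, so it's flush. The picture allowance is now used up. Next is its weight.

>>> apply_moves:
  moves:
    - [[0.3,0.4,0,-1.0,1],[0.6,0.8,0,-2.0,1],[0.9,1.3,0,-3.0,1],[1.2,1.8,0,-4.0,1],[1.5,2.3,0,-5.0,1],[1.8,2.7,0,-6.0,1],[2.1,3.1,0,-7.0,1],[2.4,3.5,0,-8.0,1],[2.54,3.79,0,-9.0,1],[2.54,3.79,0,-9.0,1]]

```text
time: 29.08
tool_pos: [0.6402, -0.1414, 0.3552]
ee_rot: [3.14, -0.005, 3.06]
wrist_force: [0.9, 0.3, -3.8]
width: 0.0159
finger_force: 29.9
```

Run:
```python
from h import *
print(now(), "down",delta(W(-.034,-.147),.1125,np.pi+yawb))
```

```text
{'t': 29.075, 'g': array([ 0.6402, -0.1414,  0.1752]), 'bar': array([-0.0353, -0.1469]), 'rot': array([ 3.1403, -0.0052,  3.0596]), 'w': 0.0159, 'F': array([ 0.9,  0.3, -3.8]), 'ff': 29.9} down (array([-0.052, -0.008,  1.254]), np.float64(-0.005))
```

>>> apply_moves:
  moves:
    - [[-0.03,0,0.5,0,1],[-0.03,0,0.9,0,1],[-0.03,0,1.1,0,1],[-0.03,0,1.18,0,1],[-0.03,0,1.22,0,1],[-0.03,0,1.22,0,1]]

```text
time: 29.82
tool_pos: [0.6414, -0.1422, 0.2984]
ee_rot: [-3.141, 0.001, 3.06]
wrist_force: [0.8, -0.3, -3.8]
width: 0.0155
finger_force: 29.9
```

Run:
```python
from h import *
print(now())
```

```text
{'t': 29.825, 'g': array([ 0.6414, -0.1422,  0.1184]), 'bar': array([-0.034 , -0.1476]), 'rot': array([-3.1413e+00,  1.4000e-03,  3.0602e+00]), 'w': 0.0155, 'F': array([ 0.8, -0.3, -3.8]), 'ff': 29.9}
```

>>> apply_moves:
  moves:
    - [[0,0,0.08,0,1],[0,0,0.12,0,1],[0,0,0.14,0,1],[0,0,0.14,0,1]]

```text
time: 30.32
tool_pos: [0.6413, -0.1421, 0.2916]
ee_rot: [-3.142, 0.001, 3.06]
wrist_force: [-0.8, 0.3, 1.4]
width: 0.016
finger_force: 29.9
```

Run:
```python
from h import *
print(now())
```

```text
{'t': 30.325, 'g': array([ 0.6413, -0.1421,  0.1116]), 'bar': array([-0.0342, -0.1475]), 'rot': array([-3.1415e+00,  1.0000e-03,  3.0604e+00]), 'w': 0.016, 'F': array([-0.8,  0.3,  1.4]), 'ff': 29.9}
```

>>> apply_moves:
  moves:
    - [[0,0,0,0,0.7],[0,0,0,0,0.3],[0,0,0,0,0],[0,0,0,0,0],[0,0,-0.5,0,0],[0,0,-1.5,0,0],[0.7,0.8,-2.2,0,0],[1.5,1.7,-2.6,0,0],[2.2,2.7,-2.6,0,0],[2.2,2.7,-2.6,0,0]]

```text
time: 31.58
tool_pos: [0.5407, 0.0042, 0.422]
ee_rot: [3.141, 0.002, 3.065]
wrist_force: [1.7, -0.5, 0.5]
width: 0.0944
finger_force: 0.0
```

Run:
```python
from h import *
import pickle
print(now())
s=snapshot("wrist"); pickle.dump(s,open("w6.pkl","wb"))
for n,c in dict(d1=(-.1745,.1478),d2=(-.1801,-.0119),d3=(-.04,-.147)).items(): print(n,proj(s,[*W(*c),.063]).round(0),blobs(s,c,20,thr=50))
print("d2 pin",delta(W(-.1617,.0163),.087,yawb+np.radians(60)))
```

```text
{'t': 31.575, 'g': array([0.5407, 0.0042, 0.242 ]), 'bar': array([-0.1463, -0.0097]), 'rot': array([3.1408e+00, 2.0000e-03, 3.0653e+00]), 'w': 0.0944, 'F': array([ 1.7, -0.5,  0.5]), 'ff': 0.0}
d1 [447. 168.] [(43, [446.4, 167.9], [-0.1749, 0.1476])]
d2 [315. 163.] [(40, [314.9, 163.2], [-0.1801, -0.0119])]
d3 [214. 267.] [(361, [227.4, 276.1], [-0.026, -0.1309]), (129, [199.7, 266.4], [-0.0408, -0.1668])]
d2 pin (array([0.341, 0.551, 3.088]), np.float64(12.016))
```

>>> apply_moves:
  moves:
    - [[0.34,0.55,0.5,1.0,0],[0.34,0.55,1.0,2.0,0],[0.34,0.55,1.0,3.0,0],[0.34,0.55,1.0,4.0,0],[0.34,0.55,1.0,5.0,0],[0.34,0.55,1.0,6.0,0],[0.34,0.55,1.0,7.0,0],[0.34,0.55,1.0,8.0,0],[0.34,0.55,1.0,9.0,0],[0.34,0.55,1.0,10.0,0]]

```text
time: 32.88
tool_pos: [0.5288, 0.0287, 0.3699]
ee_rot: [-3.141, 0.001, 1.307]
wrist_force: [0.4, 0.1, -0.4]
width: 0.0938
finger_force: 0.0
```

Run:
```python
from h import *
print(now(),"d2 pin",delta(W(-.1617,.0163),.087,yawb+np.radians(60)))
```

```text
{'t': 32.875, 'g': array([0.5288, 0.0287, 0.1899]), 'bar': array([-0.1601,  0.0137]), 'rot': array([-3.1410e+00,  6.0000e-04,  1.3074e+00]), 'w': 0.0938, 'F': array([ 0.4,  0.1, -0.4]), 'ff': 0.0} d2 pin (array([ 0.049, -0.037,  2.059]), np.float64(1.955))
```

>>> apply_moves:
  moves:
    - [[0.05,-0.04,0.3,1.0,0],[0.05,-0.04,0.9,1.96,0],[0.05,-0.04,1.6,1.96,0],[0.05,-0.04,2.0,1.96,0],[0.05,-0.04,2.06,1.96,0],[0.05,-0.04,2.06,1.96,1],[0.05,-0.04,2.06,1.96,1],[0.05,-0.04,2.06,1.96,1],[0.05,-0.04,2.06,1.96,1],[0.05,-0.04,2.06,1.96,1]]

```text
time: 34.12
tool_pos: [0.5266, 0.0331, 0.2679]
ee_rot: [3.141, -0.0, 0.973]
wrist_force: [0.1, -0.3, -0.1]
width: 0.0473
finger_force: 0.0
```

>>> apply_moves:
  moves:
    - [[0,0,0,0,1],[0,0,0,0,1],[0,0,0,0,1],[0,0,0,0,1],[0,0,0,0,1],[0,0,0,0,1]]

```text
time: 34.88
tool_pos: [0.5266, 0.033, 0.2676]
ee_rot: [3.141, -0.0, 0.973]
wrist_force: [0.9, 0.0, -1.0]
width: 0.0131
finger_force: 30.0
```

Run:
```python
from h import *
print(now(),delta(W(-.158,.008)))
```

```text
{'t': 34.875, 'g': array([0.5266, 0.033 , 0.0876]), 'bar': array([-0.1626,  0.0178]), 'rot': array([ 3.1415e+00, -2.0000e-04,  9.7300e-01]), 'w': 0.0131, 'F': array([ 0.9,  0. , -1. ]), 'ff': 30.0} (array([-0.125,  0.177, -0.   ]), 0)
```

>>> apply_moves:
  moves:
    - [[0,0,0,-0.8,1],[0,0,0,-1.8,1],[0,0,0,-2.8,1],[0,0,0,-3.8,1],[0,0,0,-4.8,1],[0,0,0,-5.8,1],[0,0,0,-6.8,1],[0,0,0,-7.8,1],[0,0,0,-8.8,1],[0,0,0,-9.8,1]]

```text
time: 36.12
tool_pos: [0.5264, 0.0329, 0.2676]
ee_rot: [-3.141, -0.0, 2.689]
wrist_force: [-0.3, -1.2, -0.2]
width: 0.0132
finger_force: 30.0
```

>>> apply_moves:
  moves:
    - [[0,0,0,-0.9,1],[0,0,0,-1.8,1],[0,0,0,-2.4,1],[0,0,0,-2.4,1],[0,0,0,-2.4,1]]

```text
time: 36.75
tool_pos: [0.5265, 0.033, 0.2676]
ee_rot: [-3.142, -0.0, 3.101]
wrist_force: [0.1, -0.6, 0.9]
width: 0.0134
finger_force: 30.0
```

Run:
```python
from h import *
import pickle
n=now();print(n,delta(W(-.080,.006)),delta(W(-.072,.006)))
s=snapshot("wrist"); pickle.dump(s,open("w7.pkl","wb"))
for b in blobs(s,(n["bar"][0]+.034,n["bar"][1]),60,thr=50): print(b)
```

```text
{'t': 36.75, 'g': array([0.5265, 0.033 , 0.0876]), 'bar': array([-0.1627,  0.0178]), 'rot': array([-3.1416e+00, -3.0000e-04,  3.1008e+00]), 'w': 0.0134, 'F': array([ 0.1, -0.6,  0.9]), 'ff': 30.0} (array([-1.645, -0.302, -0.   ]), 0) (array([-1.805e+00, -3.090e-01, -1.000e-03]), 0)
(1927, [316.5, 312.0], [-0.1046, 0.0194])
(152, [315.1, 285.1], [-0.1283, 0.0175])
(1870, [272.0, 315.6], [-0.1, -0.015])
(1790, [361.0, 315.3], [-0.1029, 0.054])
```

>>> apply_moves:
  moves:
    - [[-0.2,-0.04,0,0,1],[-0.5,-0.09,0,0,1],[-0.8,-0.15,0,0,1],[-1.1,-0.2,0,0,1],[-1.4,-0.26,0,0,1],[-1.6,-0.3,0,0,1],[-1.68,-0.3,0,0,1],[-1.76,-0.31,0,0,1],[-1.81,-0.31,0,0,1],[-1.81,-0.31,0,0,1]]

```text
time: 38.05
tool_pos: [0.6149, 0.0143, 0.2676]
ee_rot: [3.141, -0.006, 3.102]
wrist_force: [-8.4, 0.3, 4.6]
width: 0.0131
finger_force: 30.0
```

Run:
```python
from h import *
print(now())
```

```text
{'t': 38.05, 'g': array([0.6149, 0.0143, 0.0876]), 'bar': array([-0.0732,  0.0063]), 'rot': array([ 3.1411, -0.0064,  3.1025]), 'w': 0.0131, 'F': array([-8.4,  0.3,  4.6]), 'ff': 30.0}
```

>>> apply_moves:
  moves:
    - [[-0.06,0,0,0,1],[-0.06,0,0,0,1],[0,0,0,0,1],[0.01,0,0,0,1],[0.01,0,0,0,0.8],[0.01,0,0,0,0.4],[0.01,0,0,0,0.1],[0.01,0,0,0,0],[0.01,0,-0.6,0,0],[0.01,0,-1.5,0,0]]

```text
time: 39.3
tool_pos: [0.6156, 0.0139, 0.3411]
ee_rot: [3.141, -0.005, 3.102]
wrist_force: [0.5, 0.5, -0.7]
width: 0.0656
finger_force: 0.0
```

Run:
```python
from h import *
print(now(), delta(W(-.15,.19),.25,np.pi+yawb))
```

```text
{'t': 39.3, 'g': array([0.6156, 0.0139, 0.1611]), 'bar': array([-0.0724,  0.006 ]), 'rot': array([ 3.1414, -0.0047,  3.1022]), 'w': 0.0656, 'F': array([ 0.5,  0.5, -0.7]), 'ff': 0.0} (array([ 1.389,  3.741, -1.771]), np.float64(0.239))
```

>>> apply_moves:
  moves:
    - [[0.3,0.7,-0.8,0.2,0],[0.6,1.6,-1.5,0.2,0],[1.0,2.5,-1.77,0.2,0],[1.3,3.4,-1.77,0.2,0],[1.39,3.74,-1.77,0.2,0],[1.39,3.74,-1.77,0.2,0],[1.39,3.74,-1.77,0.2,0]]

```text
time: 40.17
tool_pos: [0.5543, 0.2025, 0.4306]
ee_rot: [-3.141, -0.0, 3.066]
wrist_force: [-0.5, 0.2, -0.3]
width: 0.094
finger_force: 0.0
```

Run:
```python
from h import *
import pickle
print(now())
s=snapshot("wrist"); pickle.dump(s,open("w8.pkl","wb"))
for n,c in dict(d1=(-.1745,.1478),d2=(-.04,.006)).items(): print(n,proj(s,[*W(*c),.063]).round(0),blobs(s,c,20,thr=50))
for c in [(-.2386,.2519),(-.2328,.3252)]: print(proj(s,[*W(*c),.058]))
u,v=proj(s,[*W(-.236,.285),.03]).round().astype(int); u0,v0=u-75,max(v-40,0)
a=s["image"][v0:v+45,u0:u+75].astype(int); m=((a.max(2)<110)&(a.max(2)-a.min(2)<22))
print(u0,v0)
for r in a.max(2)[::3,::2]*m[::3,::2]: print("".join(".123456789AB"[min(x//10,11)] for x in r))
```

```text
{'t': 40.175, 'g': array([0.5543, 0.2025, 0.2506]), 'bar': array([-0.1487,  0.1889]), 'rot': array([-3.1406e+00, -4.0000e-04,  3.0659e+00]), 'w': 0.094, 'F': array([-0.5,  0.2, -0.3]), 'ff': 0.0}
d1 [284. 169.] [(37, [284.0, 168.8], [-0.175, 0.1476])]
d2 [184. 266.] [(11, [179.8, 247.8], [-0.0671, 0.0036]), (27, [184.4, 265.4], [-0.0406, 0.0064])]
[370.08646017 115.65415253]
[430.69006194 120.9670007 ]
317 78
...........................................................................
...........................................................................
66777778...................................................................
777777778..................................................................
..9776778..................................................................
..97777778......................9..........................................
...7677778....A....87888888888888..........................................
...97777779.......488888888888888.......................988778.............
....7666668.......588888888888888.............4788888888888878.............
...
[... 816 characters left out ...]
879.............
.........97766.....7899......................3268888877777777..............
..........A766...............................3268888788888.................
..........9766.............................................................
...........966.............................................................
...........966.............................................................
............97.............................................................
............A7.............................................................
.............7.............................................................
.............9.............................................................
```

Run:
```python
from h import *
import pickle
s=pickle.load(open("w8.pkl","rb"))
for p in [(390,110.5),(390,121),(453,113.5),(453,125)]: print(L(ray(s,*p,.058)))
for n,p in dict(w2=(390,115.7),w1=(453,119.2)).items():
    c=L(ray(s,*p,.058))-[0,.02]; print(n,c)
    if n=="w2": print(delta(W(*c),.12,np.pi/2+yawb))
```

```text
[-0.2446  0.2753]
[-0.2326  0.2762]
[-0.2415  0.3508]
[-0.2282  0.3527]
w2 [-0.2386  0.2557]
(array([1.79 , 1.353, 2.613]), np.float64(9.028))
w1 [-0.2349  0.3318]
```

>>> apply_moves:
  moves:
    - [[0.2,0.2,0.2,1.0,0],[0.5,0.4,0.4,2.0,0],[0.8,0.6,0.7,3.0,0],[1.0,0.8,1.0,4.0,0],[1.3,1.0,1.4,5.0,0],[1.5,1.2,1.8,6.0,0],[1.79,1.34,2.2,7.0,0],[1.79,1.34,2.6,8.0,0],[1.79,1.34,2.6,9.0,0],[1.79,1.34,2.6,9.0,0]]

```text
time: 41.48
tool_pos: [0.4701, 0.2759, 0.3007]
ee_rot: [-3.141, 0.001, 1.497]
wrist_force: [-0.2, -0.2, 0.3]
width: 0.0936
finger_force: 0.0
```

Run:
```python
from h import *
print(now(), delta(W(-.2386,.255),.049,np.pi/2+yawb))
```

```text
{'t': 41.475, 'g': array([0.4701, 0.2759, 0.1207]), 'bar': array([-0.2386,  0.2554]), 'rot': array([-3.1411e+00,  5.0000e-04,  1.4967e+00]), 'w': 0.0936, 'F': array([-0.2, -0.2,  0.3]), 'ff': 0.0} (array([-0.004,  0.002,  1.434]), np.float64(0.04))
```

>>> apply_moves:
  moves:
    - [[0,0,0.6,0,0],[0,0,1.1,0,0],[0,0,1.38,0,0],[0,0,1.43,0,0],[0,0,1.43,0,1],[0,0,1.43,0,1],[0,0,1.43,0,1],[0,0,1.43,0,1],[0,0,1.43,0,1],[0,0,1.43,0,1]]

```text
time: 42.72
tool_pos: [0.4695, 0.2771, 0.2296]
ee_rot: [-3.142, -0.0, 1.497]
wrist_force: [-0.2, -0.2, 0.2]
width: 0.0375
finger_force: 0.0
```

>>> apply_moves:
  moves:
    - [[0,0,0,0,1],[0,0,0,0,1],[0,0,0,0,1],[0,0,-0.3,0,1],[0,0,-0.8,0,1],[0,0,-1.4,0,1],[0,0,-2.0,0,1],[0,0,-2.6,0,1],[0,0,-2.6,0,1]]

```text
time: 43.85
tool_pos: [0.4698, 0.2773, 0.363]
ee_rot: [3.136, -0.003, 1.497]
wrist_force: [-0.8, 0.5, -3.8]
width: 0.0157
finger_force: 30.0
```

Run:
```python
from h import *
print(now(), delta(W(-.034,.006),None,np.pi+yawb))
```

```text
{'t': 43.85, 'g': array([0.4698, 0.2773, 0.183 ]), 'bar': array([-0.239 ,  0.2567]), 'rot': array([ 3.136 , -0.0034,  1.4967]), 'w': 0.0157, 'F': array([-0.8,  0.5, -3.8]), 'ff': 30.0} (array([-5.054,  4.045,  0.006]), np.float64(-8.96))
```

>>> apply_moves:
  moves:
    - [[-0.5,0.4,0,-0.9,1],[-1.0,0.8,0,-1.8,1],[-1.6,1.3,0,-2.7,1],[-2.2,1.75,0,-3.6,1],[-2.8,2.25,0,-4.5,1],[-3.4,2.7,0,-5.4,1],[-4.0,3.2,0,-6.3,1],[-4.5,3.6,0,-7.2,1],[-4.9,3.9,0,-8.1,1],[-5.05,4.04,0,-8.96,1]]

```text
time: 45.1
tool_pos: [0.6526, 0.0087, 0.3566]
ee_rot: [-3.141, -0.005, 3.064]
wrist_force: [-0.4, 0.4, -3.7]
width: 0.0157
finger_force: 30.0
```

>>> apply_moves:
  moves:
    - [[0,0,0,0,1],[0,0,0.3,0,1],[0,0,0.6,0,1],[0,0,0.9,0,1],[0,0,0.9,0,1]]

```text
time: 45.72
tool_pos: [0.6515, 0.0106, 0.3116]
ee_rot: [3.142, -0.005, 3.06]
wrist_force: [-0.1, 0.4, -2.9]
width: 0.0158
finger_force: 30.0
```

Run:
```python
from h import *
print(now(), delta(W(-.034,.006),.1126,np.pi+yawb))
```

```text
{'t': 45.725, 'g': array([0.6515, 0.0106, 0.1316]), 'bar': array([-0.0363,  0.0056]), 'rot': array([ 3.1415, -0.0051,  3.0605]), 'w': 0.0158, 'F': array([-0.1,  0.4, -2.9]), 'ff': 30.0} (array([-0.067,  0.008,  0.381]), np.float64(-0.001))
```

>>> apply_moves:
  moves:
    - [[-0.04,0,0.15,0,1],[-0.04,0,0.27,0,1],[-0.04,0,0.33,0,1],[-0.04,0,0.38,0,1],[-0.04,0,0.39,0,1],[-0.04,0,0.39,0,1]]

```text
time: 46.48
tool_pos: [0.6543, 0.0101, 0.2953]
ee_rot: [3.141, 0.0, 3.06]
wrist_force: [0.2, -0.4, -2.9]
width: 0.0163
finger_force: 30.0
```

Run:
```python
from h import *
print(now())
```

```text
{'t': 46.475, 'g': array([0.6543, 0.0101, 0.1153]), 'bar': array([-0.0336,  0.0053]), 'rot': array([3.1415e+00, 4.0000e-04, 3.0603e+00]), 'w': 0.0163, 'F': array([ 0.2, -0.4, -2.9]), 'ff': 30.0}
```

Another 3 mm down to contact, then release, lift and head for disc 1's pin.

>>> apply_moves:
  moves:
    - [[0,0,0.05,0,1],[0,0,0.07,0,1],[0,0,0.07,0,1],[0,0,0.07,0,0.7],[0,0,0.07,0,0.3],[0,0,0.07,0,0],[0,0,0.07,0,0],[0,0,-0.6,0,0],[0,0,-1.5,0,0],[0,0,-2.2,0,0]]

```text
time: 47.72
tool_pos: [0.6542, 0.0101, 0.4072]
ee_rot: [3.141, 0.002, 3.06]
wrist_force: [0.1, -0.0, -0.5]
width: 0.0827
finger_force: 0.0
```

Run:
```python
from h import *
print(now(), delta(W(-.1884,.116),.16,np.pi+yawb))
```

```text
{'t': 47.725, 'g': array([0.6542, 0.0101, 0.2272]), 'bar': array([-0.0336,  0.0053]), 'rot': array([3.1415e+00, 1.7000e-03, 3.0604e+00]), 'w': 0.0827, 'F': array([ 0.1, -0. , -0.5]), 'ff': 0.0} (array([3.104, 2.213, 1.338]), np.float64(-0.001))
```

>>> apply_moves:
  moves:
    - [[0.8,0.5,0,0,0],[1.6,1.1,0,0,0],[2.4,1.7,0,0,0],[3.1,2.21,0,0,0],[3.1,2.21,0,0,0],[3.1,2.21,0,0,0]]

```text
time: 48.48
tool_pos: [0.5089, 0.1326, 0.4053]
ee_rot: [-3.141, 0.001, 3.06]
wrist_force: [-1.0, -0.1, 0.0]
width: 0.0937
finger_force: 0.0
```

Run:
```python
from h import *
import pickle
print(now(), delta(W(-.1884,.116),.087,np.pi+yawb))
s=snapshot("wrist"); pickle.dump(s,open("w9.pkl","wb"))
print("d1",blobs(s,(-.1745,.1478),20,thr=50))
```

```text
{'t': 48.475, 'g': array([0.5089, 0.1326, 0.2253]), 'bar': array([-0.1883,  0.1156]), 'rot': array([-3.1413e+00,  1.0000e-03,  3.0605e+00]), 'w': 0.0937, 'F': array([-1. , -0.1,  0. ]), 'ff': 0.0} (array([0.008, 0.009, 2.766]), np.float64(-0.0))
d1 [(55, [343.5, 204.8], [-0.1751, 0.1474])]
```

>>> apply_moves:
  moves:
    - [[0,0,1.0,0,0],[0,0,2.0,0,0],[0,0,2.6,0,0],[0,0,2.77,0,0],[0,0,2.77,0,0],[0,0,2.77,0,1],[0,0,2.77,0,1],[0,0,2.77,0,1],[0,0,2.77,0,1],[0,0,2.77,0,1]]

```text
time: 49.78
tool_pos: [0.5086, 0.1328, 0.2667]
ee_rot: [3.141, 0.0, 3.06]
wrist_force: [-0.2, 0.1, 0.3]
width: 0.0474
finger_force: 0.0
```

>>> apply_moves:
  moves:
    - [[0,0,0,0,1],[0,0,0,0,1],[0,0,0,0,1],[0,0,0,0,1],[0,0,0,0,1],[0,0,0,0.8,1],[0,0,0,1.6,1],[0,0,0,2.4,1],[0,0,0,3.3,1],[0,0,0,4.2,1]]

```text
time: 51.02
tool_pos: [0.5086, 0.133, 0.2666]
ee_rot: [3.141, -0.001, 2.322]
wrist_force: [-0.5, 1.5, -0.4]
width: 0.013
finger_force: 30.0
```

>>> apply_moves:
  moves:
    - [[0,0,0,0.9,1],[0,0,0,1.8,1],[0,0,0,2.55,1],[0,0,0,2.55,1],[0,0,0,2.55,1]]

```text
time: 51.65
tool_pos: [0.5087, 0.1328, 0.2665]
ee_rot: [-3.142, -0.0, 1.884]
wrist_force: [-0.4, 0.9, 0.4]
width: 0.0135
finger_force: 30.0
```

Run:
```python
from h import *
import pickle
n=now();print(n,delta(W(-.080,.15)),delta(W(-.072,.15)))
s=snapshot("wrist"); pickle.dump(s,open("w10.pkl","wb"))
for b in blobs(s,(n["bar"][0]+.034,n["bar"][1]),30,thr=50): print(b)
```

```text
{'t': 51.65, 'g': array([0.5087, 0.1328, 0.0865]), 'bar': array([-0.1886,  0.1158]), 'rot': array([-3.1415e+00, -1.0000e-04,  1.8842e+00]), 'w': 0.0135, 'F': array([-0.4,  0.9,  0.4]), 'ff': 30.0} (array([-0.203,  2.268, -0.   ]), 0) (array([-0.265,  2.416, -0.   ]), 0)
(164, [359.9, 260.5], [-0.1547, 0.1149])
(70, [331.8, 278.3], [-0.1677, 0.0937])
(116, [364.8, 289.3], [-0.1412, 0.0947])
```

>>> apply_moves:
  moves:
    - [[-0.02,0.25,0,0,1],[-0.05,0.55,0,0,1],[-0.08,0.9,0,0,1],[-0.11,1.25,0,0,1],[-0.14,1.6,0,0,1],[-0.17,1.95,0,0,1],[-0.2,2.2,0,0,1],[-0.23,2.3,0,0,1],[-0.25,2.38,0,0,1],[-0.26,2.42,0,0,1]]

```text
time: 52.95
tool_pos: [0.6268, 0.1575, 0.2666]
ee_rot: [-3.137, -0.001, 1.882]
wrist_force: [-9.6, -0.2, 5.9]
width: 0.0133
finger_force: 30.0
```

>>> apply_moves:
  moves:
    - [[0,0,0,0,1],[0,0,0,0,1]]

```text
time: 53.2
tool_pos: [0.6266, 0.1575, 0.2666]
ee_rot: [-3.137, -0.001, 1.882]
wrist_force: [-6.2, 0.7, 4.2]
width: 0.0133
finger_force: 30.0
```

Run:
```python
from h import *
print(now(),delta(W(-.069,.1495)))
```

```text
{'t': 53.2, 'g': array([0.6266, 0.1575, 0.0866]), 'bar': array([-0.073 ,  0.1499]), 'rot': array([-3.1373e+00, -1.0000e-03,  1.8825e+00]), 'w': 0.0133, 'F': array([-6.2,  0.7,  4.2]), 'ff': 30.0} (array([-0.042,  0.087, -0.   ]), 0)
```

>>> apply_moves:
  moves:
    - [[-0.03,0.06,0,0,1],[-0.03,0.06,0,0,1],[0,0,0,0,1],[0,-0.01,0,0,1],[0,-0.01,0,0,0.8],[0,-0.01,0,0,0.4],[0,-0.01,0,0,0.2],[0,-0.01,0,0,0.2],[0,-0.01,-0.6,0,0.2],[0,-0.01,-1.5,0,0]]

```text
time: 54.45
tool_pos: [0.6271, 0.1573, 0.34]
ee_rot: [-3.137, -0.001, 1.882]
wrist_force: [1.1, -0.2, 0.2]
width: 0.0656
finger_force: 0.0
```

Run:
```python
from h import *
print(now(), delta(W(-.2349,.3315),.16,np.pi/2+yawb))
```

```text
{'t': 54.45, 'g': array([0.6271, 0.1573, 0.16  ]), 'bar': array([-0.0725,  0.1498]), 'rot': array([-3.1369e+00, -8.0000e-04,  1.8822e+00]), 'w': 0.0656, 'F': array([ 1.1, -0.2,  0.2]), 'ff': 0.0} (array([ 4.597, -1.594,  0.011]), np.float64(2.249))
```

>>> apply_moves:
  moves:
    - [[0.7,-0.25,-1.0,0.7,0],[1.5,-0.5,-1.4,1.4,0],[2.4,-0.8,-1.4,2.1,0],[3.3,-1.1,-1.4,2.25,0],[4.2,-1.45,-1.0,2.25,0],[4.6,-1.6,-0.2,2.25,0],[4.6,-1.6,0.8,2.25,0],[4.6,-1.6,0.9,2.25,0],[4.6,-1.6,0.9,2.25,0]]

```text
time: 55.58
tool_pos: [0.4813, 0.3518, 0.2977]
ee_rot: [3.141, -0.001, 1.489]
wrist_force: [-0.1, -0.6, -0.3]
width: 0.0941
finger_force: 0.0
```

Run:
```python
from h import *
import pickle
print(now(), delta(W(-.2349,.3305),.049,np.pi/2+yawb))
s=snapshot("wrist"); pickle.dump(s,open("w11.pkl","wb"))
u,v=proj(s,[*W(-.2349,.3305),.058]).round().astype(int); print(u,v, proj(s,[*W(-.04,.15),.063]))
a=s["image"][v-45:v+45,u-60:u+60].astype(int); m=((a.max(2)<115)&(a.max(2)-a.min(2)<22))
for r in a.max(2)[::3,::2]*m[::3,::2]: print("".join(".123456789AB"[min(x//10,11)] for x in r))
```

```text
{'t': 55.575, 'g': array([0.4813, 0.3518, 0.1177]), 'bar': array([-0.2336,  0.3318]), 'rot': array([ 3.1406e+00, -8.0000e-04,  1.4891e+00]), 'w': 0.0941, 'F': array([-0.1, -0.6, -0.3]), 'ff': 0.0} (array([-0.031, -0.03 ,  1.374]), np.float64(-0.004))
315 227 [510.79927577 397.2348315 ]
............................................................
............................................................
..............................544333333333335...............
.................5433333333333333333334444444...............
.................3333333443333333334444444444...............
................544444444433333333344444444446..............
................544444444433333333344444444446..............
................544444444433444444444444444445..............
.................44444444444444544444444444445..............
.................44444444444444454444444444444..............
.................54444444444444454444444444444..............
.................54444444444444444444444444444..............
..................4444444444444444444444444444..............
..................44
[... 316 characters left out ...]
444444.......................
............................744444444.......................
.............................44444444.......................
.............................555567.........................
............................................................
............................................................
............................................................
............................................................
............................................................
............................................................
............................................................
............................................................
```

>>> apply_moves:
  moves:
    - [[-0.03,0.03,0.6,0,0],[-0.03,0.03,1.1,0,0],[-0.03,0.03,1.35,0,0],[-0.03,0.03,1.38,0,0],[-0.03,0.03,1.38,0,1],[-0.03,0.03,1.38,0,1],[-0.03,0.03,1.38,0,1],[-0.03,0.03,1.38,0,1],[-0.03,0.03,1.38,0,1],[-0.03,0.03,1.38,0,1]]

```text
time: 56.88
tool_pos: [0.4821, 0.3502, 0.2276]
ee_rot: [-3.142, -0.0, 1.49]
wrist_force: [-0.6, 0.5, -0.3]
width: 0.0374
finger_force: 0.0
```

>>> apply_moves:
  moves:
    - [[0,0,0,0,1],[0,0,0,0,1],[0,0,0,0,1],[0,0,-0.3,0,1],[0,0,-0.8,0,1],[0,0,-1.4,0,1],[0,0,-2.0,0,1],[0,0,-2.6,0,1],[0,0,-2.6,0,1]]

```text
time: 58.0
tool_pos: [0.4825, 0.3504, 0.3614]
ee_rot: [3.136, -0.004, 1.49]
wrist_force: [0.9, -0.2, -3.9]
width: 0.0158
finger_force: 29.9
```

Run:
```python
from h import *
import pickle
print(now(), delta(W(-.034,.150),None,np.pi+yawb))
s=snapshot("top")
for n,c in dict(d1=(-.04,.15),d2=(-.04,.006),d3=(-.04,-.147)).items(): print(n,blobs(s,c,8,thr=60),blobs(s,(c[0],c[1]),8,thr=90))
```

```text
{'t': 58.0, 'g': array([0.4825, 0.3504, 0.1814]), 'bar': array([-0.2323,  0.3305]), 'rot': array([ 3.1358, -0.0041,  1.4896]), 'w': 0.0158, 'F': array([ 0.9, -0.2, -3.9]), 'ff': 29.9} (array([-3.625,  3.947,  0.008]), np.float64(-9.001))
d1 [] [(7, [260.7, 147.0], [-0.0373, 0.1512])]
d2 [(31, [306.3, 152.4], [-0.0441, 0.0077])] [(196, [306.9, 148.3], [-0.0311, 0.0068])]
d3 [(32, [355.8, 155.4], [-0.0425, -0.1462])] [(183, [356.1, 151.9], [-0.0313, -0.1466])]
```

>>> apply_moves:
  moves:
    - [[-0.2,0.2,0,-0.9,1],[-0.4,0.4,0,-1.8,1],[-0.6,0.6,0,-2.7,1],[-0.8,0.8,0,-3.6,1],[-1.0,1.0,0,-4.5,1],[-1.2,1.2,0,-5.4,1],[-1.3,1.3,0,-6.3,1],[-1.4,1.4,0,-7.2,1],[-1.5,1.5,0,-8.1,1],[-1.5,1.5,0,-9.0,1]]

```text
time: 59.3
tool_pos: [0.5508, 0.2687, 0.3546]
ee_rot: [-3.139, -0.004, 3.065]
wrist_force: [1.3, -0.0, -2.7]
width: 0.0162
finger_force: 29.9
```

Run:
```python
from h import *
import pickle
print(now(), delta(W(-.034,.150),None,np.pi+yawb))
s=snapshot("wrist"); pickle.dump(s,open("w12.pkl","wb"))
print(proj(s,[*W(-.04,.15),.063]),blobs(s,(-.04,.15),25,thr=50))
# flat edge: per bar-y column, last tan pixel toward the bar; and bar top near edge
m,bx,by=disc(s,(.095,.21),(-.1,.012))
im=s["image"].astype(int)
for y in np.arange(.122,.181,.008):
    k=(abs(by-y)<.001)&(m>0)&(bx<-.0)&(bx>-.08); print(round(y,3),bx[k].max().round(4) if k.any() else None,k.sum())
```

```text
{'t': 59.3, 'g': array([0.5508, 0.2687, 0.1746]), 'bar': array([-0.1577,  0.2547]), 'rot': array([-3.1394, -0.0044,  3.0647]), 'w': 0.0162, 'F': array([ 1.3, -0. , -2.7]), 'ff': 29.9} (array([-2.48 , -2.096, -0.006]), np.float64(0.024))
[224.62936019 307.47650216] [(1933, [228.2, 312.2], [-0.0338, 0.1535])]
0.122 -0.0272 74
0.13 -0.0392 61
0.138 -0.0536 40
0.146 -0.0788 2
0.154 -0.0664 14
0.162 -0.0651 22
0.17 -0.0652 22
0.178 -0.0665 22
```

>>> apply_moves:
  moves:
    - [[-0.6,-0.5,0,0,1],[-1.2,-1.0,0,0,1],[-1.8,-1.5,0,0,1],[-2.3,-1.95,0,0,1],[-2.48,-2.1,0,0,1],[-2.48,-2.1,0.4,0,1],[-2.48,-2.1,0.8,0,1],[-2.48,-2.1,0.95,0,1],[-2.48,-2.1,0.95,0,1]]

```text
time: 60.48
tool_pos: [0.6651, 0.1554, 0.3085]
ee_rot: [-3.141, -0.003, 3.061]
wrist_force: [-0.3, 0.2, -3.3]
width: 0.0159
finger_force: 29.9
```

Run:
```python
from h import *
print(now(), delta(W(-.034,.150),.111,np.pi+yawb))
```

```text
{'t': 60.475, 'g': array([0.6651, 0.1554, 0.1285]), 'bar': array([-0.0345,  0.151 ]), 'rot': array([-3.1411e+00, -2.9000e-03,  3.0615e+00]), 'w': 0.0159, 'F': array([-0.3,  0.2, -3.3]), 'ff': 29.9} (array([-0.021, -0.018,  0.35 ]), np.float64(0.005))
```

>>> apply_moves:
  moves:
    - [[0,-0.02,0.15,0,1],[0,-0.02,0.25,0,1],[0,-0.02,0.31,0,1],[0,-0.02,0.35,0,1],[0,-0.02,0.38,0,1],[0,-0.02,0.38,0,1]]

```text
time: 61.22
tool_pos: [0.6658, 0.1536, 0.2911]
ee_rot: [3.141, -0.0, 3.06]
wrist_force: [-0.5, -0.1, -3.5]
width: 0.0155
finger_force: 29.9
```

Run:
```python
from h import *
print(now())
```

```text
{'t': 61.225, 'g': array([0.6658, 0.1536, 0.1111]), 'bar': array([-0.0337,  0.1492]), 'rot': array([ 3.1415e+00, -1.0000e-04,  3.0603e+00]), 'w': 0.0155, 'F': array([-0.5, -0.1, -3.5]), 'ff': 29.9}
```

Almost in contact, so I lower 1.5 mm, release, lift and back away for a full check.

>>> apply_moves:
  moves:
    - [[0,0,0.03,0,1],[0,0,0.03,0,1],[0,0,0.03,0,0.7],[0,0,0.03,0,0.3],[0,0,0.03,0,0],[0,0,0.03,0,0],[0,0,-0.6,0,0],[0,0,-1.5,0,0],[0,0,-2.4,0,0],[0.6,-0.6,-2.8,0,0]]

```text
time: 62.48
tool_pos: [0.6342, 0.127, 0.4336]
ee_rot: [3.14, 0.005, 3.062]
wrist_force: [0.6, 0.1, -0.6]
width: 0.0918
finger_force: 0.0
```

>>> apply_moves:
  moves:
    - [[0.6,-0.6,0,0,0],[1.3,-1.2,0,0,0],[1.8,-1.9,-0.4,0,0],[1.8,-2.4,-0.6,0,0],[1.8,-2.4,-0.6,0,0],[1.8,-2.4,-0.6,0,0]]

```text
time: 63.22
tool_pos: [0.5342, 0.0143, 0.4605]
ee_rot: [3.141, -0.001, 3.061]
wrist_force: [0.2, -0.3, -0.8]
width: 0.0935
finger_force: 0.0
```

Run:
```python
from h import *
import pickle
print(now())
s=snapshot("wrist"); pickle.dump(s,open("w13.pkl","wb"))
im=s["image"].astype(int)
def pinred(c):
    u,v=np.round(proj(s,[*W(*c),.093])).astype(int); r=14
    a=im[v-r:v+r+1,u-r:u+r+1]; q=a[...,0]/(a[...,2]+1); b=(q>np.median(q)*1.15)&(a[...,0]>90)
    n,lab,st,ce=cv2.connectedComponentsWithStats(b.astype(np.uint8))
    return (u,v),[(int(st[i,4]),(ce[i]+[u-r,v-r]).round(1).tolist(),L(ray(s,*(ce[i]+[u-r,v-r]),.093)).tolist()) for i in range(1,n) if st[i,4]>15]
for n,y in dict(d1=.15,d2=.006,d3=-.148).items():
    print(n,"pin",pinred((-.074,y)))
    # disc near rim (far from bar): board/disc edge, and weight extents
    u,v=np.round(proj(s,[*W(-.034,y),.121])).astype(int); a=im[v-45:v+40,u-42:u+42]
    d=((a.max(2)<110)&(a.max(2)-a.min(2)<22)); print(u,v)
    if n=="d1":
        w=a.max(2)*(a[...,0]-a[...,2]>25)
        for i in range(0,85,3): print("".join("#" if d[i,j] else ("t" if w[i,j]>110 else ("p" if w[i,j]>0 else ".")) for j in range(0,84,2)))
```

```text
{'t': 63.225, 'g': array([0.5342, 0.0143, 0.2805]), 'bar': array([-0.1536, -0.0003]), 'rot': array([ 3.1409e+00, -7.0000e-04,  3.0606e+00]), 'w': 0.0935, 'F': array([ 0.2, -0.3, -0.8]), 'ff': 0.0}
d1 pin ((np.int64(428), np.int64(247)), [(69, [426.7, 246.7], [-0.0741, 0.1483])])
433 284
#######.tttttppppptttttttttt.........ttttt
#########ttttpppppptttttttttt.......#ttttt
##########ttttpptttttttttttttt......#ttttt
###########ptttttttttttttttttt......#ppttt
#############ppppptpppptttttttt....###pttt
########################ptttttt....###tttt
##########################ttttt....##ptttt
##########################tttt.....#####p#
##########################tttt....########
##########################tttt....########
p#########################ttt.....########
t########################ttt......########
tt#######################tt......ttttttttt
ttp##############################.tttttttt
.ttp###############################ttttttt
....######################..........tttttt
....#######################..........ttttt
.....#########################......tttt##
......########################......tttp##
.......#######################......tttp##
tttttttp#######################tttttttt###
ttttttttp#######################ptttttt###
ttttttttt#########################ttttp###
pptttttttt#########################ttt.#.p
ppttttttttp#########################tt##pp
pppttttttttp###########################ppp
pppptttttttt###########################...
##########################################
##########################################
d2 pin ((np.int64(321), np.int64(247)), [(68, [321.8, 246.2], [-0.0752, 0.0065])])
322 285
d3 pin ((np.int64(207), np.int64(247)), [(64, [209.6, 246.1], [-0.0757, -0.1447])])
203 285
```

>>> apply_moves:
  moves:
    - [[0,0,0,1,0],[0,0,0,2,0],[0,0,0,3,0],[0,0,0,4,0],[0,0,0,5,0],[0,0,0,6,0],[0,0,0,7,0],[0,0,0,8,0],[0,0,0,9,0],[0,0,0,10,0]]

```text
time: 64.53
tool_pos: [0.5344, 0.0149, 0.4599]
ee_rot: [-3.14, -0.0, 1.311]
wrist_force: [-0.1, -0.6, 0.6]
width: 0.0936
finger_force: 0.0
```

>>> apply_moves:
  moves:
    - [[0,0,0,1,0],[0,0,0,2,0],[0,0,0,3,0],[0,0,0,4,0],[0,0,0,5,0],[0,0,0,6,0],[0,0,0,7,0],[0,0,0,8,0],[0,0,0,8,0]]

```text
time: 65.65
tool_pos: [0.5344, 0.0148, 0.4601]
ee_rot: [-3.141, 0.002, -0.078]
wrist_force: [0.2, -0.3, -0.4]
width: 0.0939
finger_force: 0.0
```

Run:
```python
from h import *
import pickle
print(now())
s=snapshot("wrist"); pickle.dump(s,open("w14.pkl","wb"))
m,bx,by=disc(s,(-.24,.24),(-.12,.03)); im=s["image"].astype(int)
print("proj bar ends",[proj(s,[*W(0,y),.067]).round(0) for y in(-.2,0,.2)])
for n,y0 in dict(d1=.15,d2=.006,d3=-.147).items():
    u,v=np.round(proj(s,[*W(-.02,y0),.063])).astype(int); print(n,u,v)
    a=im[v-30:v+40,u-44:u+44]
    for i in range(0,70,3):
        print("".join("B" if a[i,j].min()>140 else "t" if a[i,j,0]-a[i,j,2]>30 and a[i,j,0]>95 else "d" if a[i,j].max()<70 else "." for j in range(0,88,2)))
```

```text
{'t': 65.65, 'g': array([0.5344, 0.0148, 0.2801]), 'bar': array([-0.1534,  0.0002]), 'rot': array([-3.1412e+00,  1.8000e-03, -7.7600e-02]), 'w': 0.0939, 'F': array([ 0.2, -0.3, -0.4]), 'ff': 0.0}
proj bar ends [array([484.,  60.]), array([317.,  59.]), array([151.,  59.])]
d1 196 78
..BBBBBBBBBBBBBBBBBBBBBBBBBBBBBBBBBBBBBBBBBB
.BBBBBBBBBBBBBBBBBBBBBBBBBBBBBBBBBBBBBBBBBBB
BBBBBBBBBBBBBBBBBBBBBBBBBBBBBBBBBBBBBBBBBBBB
BBBBBBBBBBBBBBBBBBBBBBBBBBBBBBBBBBBBBBBBBBBB
.....ddd.tttttttttttttttttttttttttt.ddd.....
.......tttttttttttttttttttttttttttttt.......
......tt......d.tttttttttttttttttttttt......
......tt.......ddddttttttttttttttttttttt....
.....tt........ddddddd........d.tttttttt....
....ttt........ddddddd........ddd.ttttttt...
....ttt........ddddddd........ddd.tttttttt..
....ttt........ddddddd........ddd.ttttttttt.
...ttttt........dddddd.........dddttttttttt.
...ttttt........ddddddd........dddtttttttttt
...ttttt........ddddddd........dddtttttttttt
...ttttt........ddddddd........dddtttttttttt
....tttt........ddddddd........dddtttttttttt
....ttttt........dddddd........ddd.ttttttttt
....tt
[... 1743 characters left out ...]
....ddddddd........t.....
....ttttttt.ddd........ddddddd........tt....
...tttttttt.ddd........ddddddd........tt....
..ttttttttt.ddd........ddddddd........ttt...
..tttttttttdddd.......dddddddd.......tttt...
.ttttttttttddd........ddddddd........tttt...
.ttttttttttddd........ddddddd........tttt...
.ttttttttttddd.......dddddddd........tttt...
tttttttttt.ddd.......dddddddd........tttt...
tttttttttt.ddd.......dddddddd.......ttttt...
tttttttttt.ddd.......dddddddddddddd.tttt....
.ttttttttttttttttttttttttttttttttttttttt....
dtttttttttttttttttttttttttttttttttttttt.....
dtttttttttttttttttttttttttttttttttttttt.....
..tttttttttttttttttttttttttttttttttttt......
.dttttttttttttttttttttttttttttttttttt.......
```

Run:
```python
from h import *
import pickle
s=pickle.load(open("w14.pkl","rb")); im=s["image"].astype(int)
for n,y0 in dict(d1=.15,d2=.006,d3=-.147).items():
    u,v=np.round(proj(s,[*W(-.0,y0),.065])).astype(int); r=[]
    for c in range(u-28,u+29,4):
        col=im[:,c]; g=col[:,0]-col[:,2]
        vb=max(i for i in range(v-12,v+8) if col[i].min()>140)
        # half-crossing of tan-ness
        k=next((i for i in range(vb,v+20) if g[i]>28),None)
        r.append((int(c),vb,k, None if k is None else round(k-1+(28-g[k-1])/(g[k]-g[k-1]),1)))
    print(n,[(x[0]-u,x[1],x[3]) for x in r])
    us=[x[0] for x in r if x[3]];vs=[x[3] for x in r if x[3]]
    P=np.array([L(ray(s,a,b,.063)) for a,b in zip(us,vs)]); k=abs(P[:,1]-P[:,1].mean())<.025
    p=np.polyfit(P[k,1],P[k,0],1); print("tilt deg",np.degrees(np.arctan(p[0])).round(2),"x at mid",np.polyval(p,y0).round(4))
```

```text
d1 [(np.int64(-28), 58, np.float64(64.3)), (np.int64(-24), 58, np.float64(59.3)), (np.int64(-20), 58, np.float64(58.7)), (np.int64(-16), 58, np.float64(58.7)), (np.int64(-12), 58, np.float64(58.7)), (np.int64(-8), 58, np.float64(58.7)), (np.int64(-4), 58, np.float64(58.8)), (np.int64(0), 58, np.float64(58.8)), (np.int64(4), 58, np.float64(58.8)), (np.int64(8), 58, np.float64(58.9)), (np.int64(12), 58, np.float64(58.8)), (np.int64(16), 58, np.float64(59.1)), (np.int64(20), 58, np.float64(59.1)), (np.int64(24), 58, np.float64(59.1)), (np.int64(28), 58, np.float64(59.7))]
tilt deg 0.43 x at mid 0.0009
d2 [(np.int64(-28), 58, np.float64(62.0)), (np.int64(-24), 58, np.float64(59.2)), (np.int64(-20), 58, np.float64(59.2)), (np.int64(-16), 59, np.float64(59.4)), (np.int64(-12), 59, np.float64(59.4)), (np.int64(-8), 59, np.float64(59.5)), (np.int64(-4), 59, np.float64(59.4)), (np.int64(0), 58, np.float64(59.4)), (np.int64(4), 59, np.float64(59.4)), (np.int64(8), 59, np.float64(59.5)), (np.int64(12), 59, np.float64(59.6)), (np.int64(16), 59, np.float64(59.5)), (np.int64(20), 58, np.float64(59.3)), (np.int64(24), 59, np.float64(59.4)), (np.int64(28), 59, np.float64(61.7))]
tilt deg 0.11 x at mid 0.0005
d3 [(np.int64(-28), 59, np.float64(61.1)), (np.int64(-24), 59, np.float64(59.9)), (np.int64(-20), 59, np.float64(60.2)), (np.int64(-16), 59, np.float64(60.1)), (np.int64(-12), 59, np.float64(60.1)), (np.int64(-8), 59, np.float64(60.1)), (np.int64(-4), 59, np.float64(60.4)), (np.int64(0), 59, np.float64(60.5)), (np.int64(4), 59, np.float64(60.4)), (np.int64(8), 59, np.float64(60.5)), (np.int64(12), 59, np.float64(60.6)), (np.int64(16), 59, None), (np.int64(20), 59, None), (np.int64(24), 59, None), (np.int64(28), 59, None)]
tilt deg 0.12 x at mid -0.0003
```

Run:
```python
from h import *
import pickle
s=pickle.load(open("w14.pkl","rb")); im=s["image"].astype(int)
u,v=np.round(proj(s,[*W(-.0,-.147),.065])).astype(int); P=[]
for c in range(u-24,u+33,4):
    col=im[:,c]; q=(col[:,0]-col[:,2])/col.max(1)
    k=next((i for i in range(v-1,v+25) if q[i]>.22),None)
    if k: x=k-1+(.22-q[k-1])/(q[k]-q[k-1]); P.append([c-u,round(x,1),*L(ray(s,c,x,.063))])
    else: P.append([c-u,None])
for p in P: print(p)
print("discs' near rims", )
print(im[56:72,u+18].tolist())
```

```text
[np.int64(-24), np.float64(60.1), np.float64(0.0), np.float64(-0.1183)]
[np.int64(-20), np.float64(60.3), np.float64(-0.0002), np.float64(-0.1232)]
[np.int64(-16), np.float64(60.3), np.float64(-0.0002), np.float64(-0.1281)]
[np.int64(-12), np.float64(60.2), np.float64(-0.0002), np.float64(-0.1329)]
[np.int64(-8), np.float64(60.3), np.float64(-0.0002), np.float64(-0.1378)]
[np.int64(-4), np.float64(60.5), np.float64(-0.0004), np.float64(-0.1426)]
[np.int64(0), np.float64(60.5), np.float64(-0.0004), np.float64(-0.1475)]
[np.int64(4), np.float64(60.5), np.float64(-0.0004), np.float64(-0.1523)]
[np.int64(8), np.float64(60.6), np.float64(-0.0005), np.float64(-0.1572)]
[np.int64(12), np.float64(60.6), np.float64(-0.0005), np.float64(-0.1621)]
[np.int64(16), None]
[np.int64(20), None]
[np.int64(24), None]
[np.int64(28), np.float64(82.7), np.float64(-0.0252), np.float64(-0.1853)]
[np.int64(32), np.float64(73.0), np.float64(-0.0142), np.float64(-0.1885)]
discs' near rims
[[205, 208, 199], [205, 209, 200], [203, 207, 199], [185, 190, 183], [131, 134, 128], [86, 86, 81], [74, 74, 72], [78, 79, 79], [81, 82, 82], [83, 84, 83], [83, 84, 84], [82, 84, 84], [82, 84, 85], [84, 85, 86], [83, 85, 85], [83, 85, 85]]
```

All three flats lie within about 0.7° and 1 mm of the bar face. The weights stand in place, the scraper is on its mat and the arm is clear, so I hand it in.

Run:
```python
from h import *
print(ticket.close_job())
```

```text
the job is handed in; nothing more can be done
None
```

The job is handed in, though no verdict came back. All four offcuts are in the tray, the scraper stands on its cork mat, and all three discs sit flush against the bar (within about 0.7° and 1 mm), each held by a steel weight.

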